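Hang a welded bracket's carrier on the transfer rail

TASK

Lift the freshly tacked bracket by the tab of its hook carrier, bring the hook over the anti-jump lip of the transfer rail, lower it behind the lip and bring it along the rail until it drops fully home in the rail's stop notch, then let go so that it hangs there upright and still. Work gently: do not bang, drop or force the hook against the rail, and leave the other things on the bench alone.

Things in the scene. Friction and masses are not known exactly. Their poses are not given: they have to be found in the camera images.
- stand: Fixed two-post steel stand holding the transfer rail. Origin on the bench top under the rail's nominal channel middle; x across the rail away from the robot's side, y along the rail to the robot's left, z up. Posts and foot plate lie behind the rail (post middles at x 66, y -190 and 190 mm, tops z 212). The stand's pose does not show the rail's exact place (see rail_mid).
- rail_mid (a point): On the stand at x 0, y 0, z 172 mm, stand's axes: nominal middle of the running floor of the rail, a bare metal channel 540 mm long along y, closed ends, open on top. The rail is clamped in packed jaws: truly it sits up to 6 mm off in x and 2 mm in z, parallel to y; no pose shows this, find it by feel or sight.
- rail_load (a point): On the stand at x 0, y -70, z 172 mm: nominal running floor to the right of the notch, plain channel from here to the notch. The channel is 13 mm wide inside, between a 4 mm anti-jump lip on the robot's side (-x), 16 mm above the running floor, and a 4 mm back web (+x), 34 mm above it: the web can be felt with the nose above the lip.
- notch_zone (a point): On the stand at x 0, y 30, z 172 mm: the rail's single stop notch has its middle within 50 mm of this point along y, unmeasured. It is a square pocket in the channel's floor, full channel width, 31 mm long along y, 12 mm deep, with a dark steel block 47 mm long welded round its outside (down to 16 mm below the running floor).
- carrier: Dark flat-bar C-hook bolted to a tacked steel bracket: one rigid piece, 0.6 to 0.9 kg, 222 mm tall, standing on its base; balances under the tab. Origin in the base's underside below the tab, z up. Base plate x -28 to 52, y -45 to 45, 5 mm thick; bracket upright to z 62. Hung, its x points along the stand's x: nose in the channel, lip in the throat, bracket under the rail.
- hook_tip (a point): Middle of the nose's flat lower end, 128 mm above the carrier's origin, carrier's axes. Nose: upright bar 8 mm thick (x), 25 wide (y), free from z 128 to 162. A top arm (z 162-170) runs to -x to the shank (x -30 to -22), whose bottom arm (z 70-78) returns to x 0: throat 18 mm wide, mouth under the nose 50 mm high. The nose's end rests on the rail's floor, or 12 mm lower in the notch.
- lift_tab (a point): Place to grip, 203 mm above the carrier's origin, 75 mm above the nose tip; the tab is the nose's bar continued upward, z 170 to 222, 8 mm thick along the carrier's x, 25 mm wide along y. Gripped here, the fingertips stay above the rail's web even with the hook home.
- angle: Bystander: steel angle offcut 50 x 90 x 50 mm lying on the bench. Origin under its middle.
- brush: Bystander: brush about 220 mm long lying on the bench along its own x. Origin under its middle.
- tin: Bystander: steel tin, 66 mm across, 95 mm high. Origin under its middle.
Things that resemble listed ones, but are neither listed nor needed, are in the scene too. Several things have the shape of the carrier; the one meant has the colours described above.

How it is judged:
By the outcome, as a careful person would: the job done as asked, in the order asked, and still so for the second after the job is handed in, with the robot touching nothing.
It also fails if it takes over 72 s, if anything falls off the work surface, if the arm or the gripper's body presses on something with over 40 N, if the wrist force passes 120 N, or if a joint passes its speed limit or range.

ROBOT

A 6-joint arm with a two-finger parallel gripper is mounted at the origin on the work surface. World frame = base frame: x ahead of the robot, y to its left, z up, the work surface at z = 0. Lengths are in mm, angles in rad, forces in N, time in s.
With the tool pointing down it reaches from about 350 to 775 mm from the base axis. Payload 7.3 kg.
Tool frame: the origin (TCP) lies midway between the tips of the shut fingers; the grasp point (between the pads) lies 19 mm behind it; x points along the fingers, z is the direction in which the jaws open and shut, and the axes are right-handed (so a half turn about x gives the same grasp; the last joint's range is limited). The gripper opens to 92 mm and grips with 3 to 60 N. Pads are 19 mm wide; open, the fingers measure 130 mm over their backs; the gripper's body (75 mm by 190 mm) begins 47 mm behind the grasp point.
Start: joints at [-0.146, 0.342, 1.524, -0, 1.275, -0.146], TCP at [525.019, 0.019, 226.741] pointing down, gripper open.
Joint ranges: [-2.53, 2.53], [-0.77, 2.02], [0.04, 2.7], [-1, 4.14], [0.28, 2.66], [-3.11, 3.11]. Speed limits (rad/s): [2.57, 2.57, 3.14, 3.14, 3.14, 3.14].

INTERFACE

Orientations are given as [roll, pitch, yaw] about the fixed x, y, z axes, in that order (R = Rz(yaw) Ry(pitch) Rx(roll)).
In Python, from plant import monitor, optics, close_job gives the robot as it stands.
- The arm moves only by the tool send_rows, never from a script. Its argument "commands" is a list that holds one entry, the list of rows, each a list of 5 numbers: the shift along the tool's x, y, z in m, then the turn about the tool's x in degrees, then the finger opening in m, from 0 to 0.0918. A call has 1 to 10 rows; each row shifts and turns the pose as measured when the row begins, along the tool's axes as they then stand; what a row does not reach is not made up. A row lasts 1/12 s, in which the tool goes at most 41.7 mm and 7.16 degrees, less where a joint would pass 70% of its speed; a pose out of reach is approached as far as the arm can. A call with a gripper value outside its range is refused whole. The fingers move at their own pace and stop on an object; the grip force is fixed at half the most. Time passes only in rows, so rows that do not move let the fingers close. It gives the time, the measured TCP pose, the force and the opening at its end, in the units of the state.
- monitor.get_obs(): the state, without advancing time (a new reading comes with each control period).
- optics.capture(name): name is "scene" or "side" or "wrist"; returns a dict with "color" (420x560x3 uint8, blue, green, red), "camera_matrix" (3x3 intrinsics, pixels), "camera_from_world" (4x4, takes a point from world to camera coordinates); the wrist camera has in their place "T_tool_cam" (4x4, takes a point from camera to tool coordinates, whose origin is the TCP and whose axes are the tool frame's). Camera axes: x right, y down, z forward; pixel columns grow to the right and rows downward; lengths in mm; the calibration is good to about 2 mm. The wrist camera is an equidistant fisheye: a pixel r from the principal point sees the ray r / f radians off the axis. A picture is of the moment at which its call begins: read the wrist's pose just before it. There is no depth.
- close_job(): hands the job in, once; it reports no verdict.
The state is a dict: "time": time; "joint_positions": joint angles; "dq": joint speeds; "tau": joint torques, N m; "tool_pos": TCP position; "tcp_rot": TCP orientation; "contact_force": force on the tool from outside, world axes, zero at the start; "moment": the same for the moment, N m; "grip_width": finger opening in mm.
Only numpy, scipy, OpenCV 4.12 (cv2) and the standard library are available. Lean on these libraries where they do the work, as an engineer would, in place of code of your own. Each camera call takes 0.05 s, during which the arm holds its last target.

## Working session

There is one attempt and no reset: what is moved stays moved. The work goes in short steps, Python scripts to look and compute and a tool call to move; the robot and the scene stay as the last step left them, time stands still between calls to the robot, and variables do not carry over. Pictures are saved under pics/ and viewed, and the job is handed in when it is done.

Besides the shell and the picture viewer there is one more tool, called after "Call:" as name([rows], argument=value, ...), one row to a line, values as JSON. send_rows: Moves the arm, as the interface text tells. Its arguments: {"type":"object","properties":{"commands":{"type":"array","items":{"type":"array","items":{"type":"array","items":{"type":"number"}}}}},"required":["commands"]}

```bash
ls; mkdir -p pics; python3 - <<'E'
from plant import monitor, optics
import cv2
print(monitor.get_obs())
for n in ("scene","side","wrist"):
    c=optics.capture(n); cv2.imwrite(f"pics/{n}0.png",c["color"]); print(n,{k:v.tolist() for k,v in c.items() if k!="color"})
E
```

```text
pics
{'time': 0.0, 'joint_positions': array([-1.45970212e-01,  3.42725806e-01,  1.52502821e+00, -1.16553244e-05,
        1.27541159e+00, -1.45986816e-01]), 'dq': array([ 1.17011767e-04, -1.53071049e-03,  5.87121802e-05, -2.25948038e-03,
       -2.73993252e-03, -6.41970078e-04]), 'tau': array([ 7.61924657e-04, -4.31245601e+01, -2.44219762e+01,  7.17750052e-02,
        5.59406646e-02, -1.04314388e-04]), 'tool_pos': array([5.24582606e+02, 9.56756600e-02, 2.26039467e+02]), 'tcp_rot': array([3.00269123, 1.56922333, 3.00271124]), 'contact_force': array([-0.39290305,  0.74827353, -0.08317514]), 'moment': array([-0.0660296 , -0.0017407 , -0.04187752]), 'grip_width': 91.73966749695825}
scene {'camera_matrix': [[462.6329870498451, 0.0, 280.0751714255408], [0.0, 462.6329870498451, 209.43703800919644], [0.0, 0.0, 1.0]], 'camera_from_world': [[-0.8038759246501929, 0.5947738044309937, -0.005255409639616717, 370.84688278362324], [0.35760538661453817, 0.4762290790576183, -0.8033207651518788, -85.07086301421901], [-0.47529136877505423, -0.6476495856731594, -0.5955234075544977, 1503.014389631223], [0.
[... 189 characters left out ...]
2627768, -0.6309471926425495, 0.011587947268015828, -353.31298165922806], [-0.3878225106061044, -0.4911464988731167, -0.7799800105847955, 299.9713686149441], [0.49781757772559515, 0.6005670293490687, -0.6256971332571822, 887.3621782956818], [0.0, 0.0, 0.0, 1.0]]}
wrist {'camera_matrix': [[325.19226210127806, 0.0, 278.6995859855809], [0.0, 325.19226210127806, 210.56276554415246], [0.0, 0.0, 1.0]], 'T_tool_cam': [[0.0005960756021262612, -0.29288268980675697, 0.9561481970413546, -158.43553425255294], [0.0006267072139900699, -0.9561480697239039, -0.29288304150516903, 80.06814876686153], [0.999999625965901, 0.0007738054080471364, -0.0003863848418278899, 0.7881214920197888], [0.0, 0.0, 0.0, 1.0]]}
```

View pics/scene0.png

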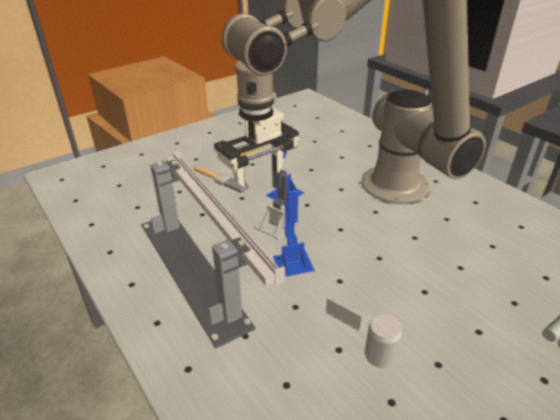

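View pics/side0.png

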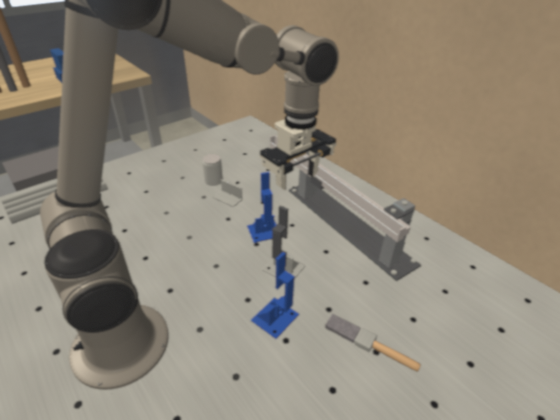

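View pics/wrist0.png

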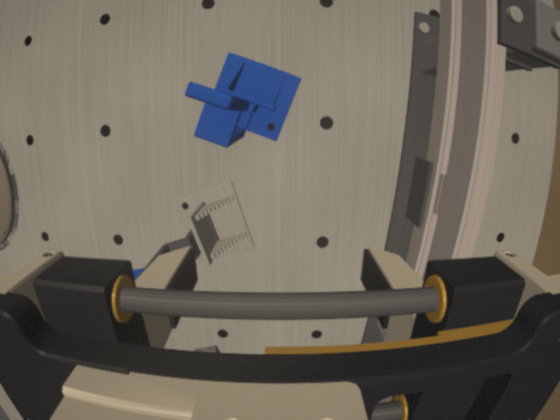

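Three carrier shapes are in view. One is blue at side (262,215) and scene (290,250). Another is blue at side (278,300) and scene (285,190). The third is dark grey with a bare steel bracket at side (280,240), scene (275,205) and wrist (220,225). The grey one fits "dark C-hook, steel bracket". I'll enlarge crops to confirm.

```bash
cat > h.py <<'E'
import numpy as np, cv2
from scipy.spatial.transform import Rotation as Ro
from plant import monitor, optics
def pose():
    o=monitor.get_obs(); return Ro.from_euler('xyz',o['tcp_rot']).as_matrix(), np.array(o['tool_pos']), o
def ray(c,px,R=None,p=None):
    K=c["camera_matrix"]; u=(px[0]-K[0,2])/K[0,0]; v=(px[1]-K[1,2])/K[1,1]
    if "camera_from_world" in c:
        M=np.linalg.inv(c["camera_from_world"]); d=M[:3,:3]@np.array([u,v,1]); return M[:3,3], d/np.linalg.norm(d)
    r=np.hypot(u,v); d=np.array([np.sin(r)*u/r,np.sin(r)*v/r,np.cos(r)]) if r>0 else np.array([0,0,1.])
    T=c["T_tool_cam"]; return R@T[:3,3]+p, R@T[:3,:3]@d
def plane(o,d,z): return o+d*(z-o[2])/d[2]
def proj(c,X,R=None,p=None):
    K=c["camera_matrix"]; X=np.asarray(X,float)
    if "camera_from_world" in c:
        q=c["camera_from_world"][:3,:3]@X+c["camera_from_world"][:3,3]; return K[0,0]*q[0]/q[2]+K[0,2],K[1,1]*q[1]/q[2]+K[1,2]
    T=c["T_tool_cam"]; q=T[:3,:3].T@(R.T@(X-p)-T[:3,3]); r=np.arctan2(np.hypot(q[0],q[1]),q[2]); s=r/np.hypot(q[0],q[1])
    return K[0,0]*q[0]*s+K[0,2],K[1,1]*q[1]*s+K[1,2]
def tri(a,b):
    (o1,d1),(o2,d2)=a,b; A=np.stack([d1,-d2],1); t=np.linalg.lstsq(A,o2-o1,rcond=None)[0]
    p1=o1+t[0]*d1;p2=o2+t[1]*d2; return (p1+p2)/2,np.linalg.norm(p1-p2)
def crop(im,x0,y0,x1,y1,k,name):
    c=cv2.resize(im[y0:y1,x0:x1],None,fx=k,fy=k,interpolation=cv2.INTER_CUBIC); cv2.imwrite('pics/'+name,c)
E
python3 - <<'E'
from h import *
R,p,o=pose(); print(R.round(3))
for n in ("scene","side","wrist"):
    im=cv2.imread(f"pics/{n}0.png")
    b={"scene":(220,150,340,290),"side":(230,170,330,300),"wrist":(120,160,320,310)}[n]
    crop(im,*b,{"scene":4,"side":4,"wrist":4}[n],n+"0c.png")
# dedicated composite
a=cv2.imread("pics/scene0c.png");b=cv2.imread("pics/side0c.png");h=520
a=cv2.resize(a,(int(a.shape[1]*h/a.shape[0]),h));b=cv2.resize(b,(int(b.shape[1]*h/b.shape[0])-60,h))
print(a.shape,b.shape)
E
```

```text
[[-0.001  0.     1.   ]
 [ 0.     1.    -0.   ]
 [-1.     0.    -0.001]]
(520, 445, 3) (520, 340, 3)
```

View pics/scene0c.png

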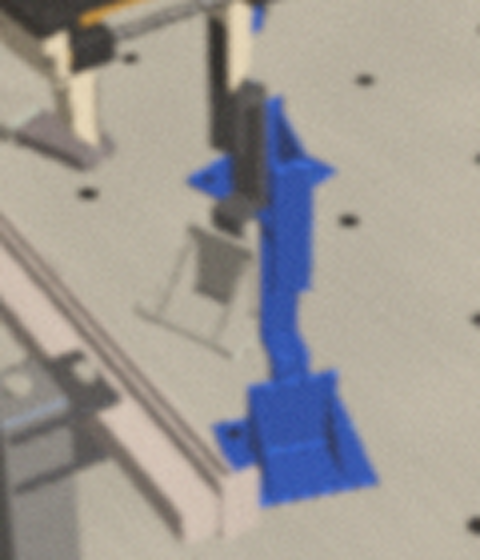

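View pics/side0c.png

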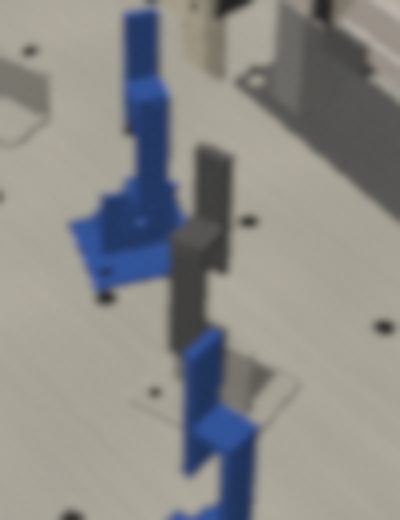

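View pics/wrist0c.png

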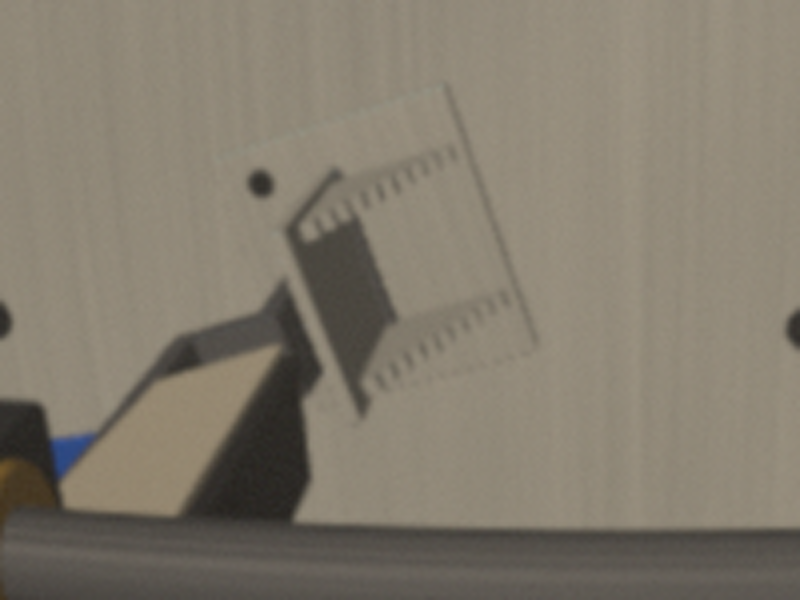

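The crops confirm the target. The dark grey hook on a bare-steel bracket (scene (282,171) top, side (284,207) top) is the carrier, and the blue ones are lookalikes. Next I'll measure it and the rail.

```bash
python3 - <<'E'
from h import *
R,p,o=pose(); cs=optics.capture("scene"); cd=optics.capture("side"); R,p,o=pose(); cw=optics.capture("wrist")
W=lambda x,y:(120+x/4,160+y/4)
pts={k:plane(*ray(cw,W(*v),R,p),z) for k,v,z in [("+x+y",(446,84),5),("+x-y",(538,347),5),("-x+y",(218,155),5),("upr1",(290,232),62),("upr2",(360,415),62)]}
for k,v in pts.items(): print(k,v.round(1))
d=pts["+x+y"]-pts["+x-y"]; print(np.linalg.norm(d), "yaw of y-axis", np.degrees(np.arctan2(d[1],d[0]))-90)
d=pts["+x+y"]-pts["-x+y"]; print(np.linalg.norm(d),"yaw", np.degrees(np.arctan2(d[1],d[0])))
d=pts["upr1"]-pts["upr2"]; print(np.linalg.norm(d),"yaw", np.degrees(np.arctan2(d[1],d[0]))-90)
# tab top centre
q,e=tri(ray(cs,(220+250/4,150+87/4)),ray(cd,(230+215/4,170+151/4))); print("tab",q.round(1),e)
for n,px in (("s",(220+250/4,150+87/4)),("d",(230+215/4,170+151/4))): print(plane(*ray(cs if n=="s" else cd,px),222).round(1))
E
python3 - <<'E'
import sys; sys.path.insert(0,'.')
from h import *
im=cv2.imread("pics/scene0.png"); crop(im,130,140,300,350,3.2,"/../scene_rail.png") if 0 else cv2.imwrite("pics/scene_rail.png",cv2.resize(im[145:345,130:310],None,fx=3,fy=3,interpolation=cv2.INTER_CUBIC))
im=cv2.imread("pics/side0.png"); cv2.imwrite("pics/side_rail.png",cv2.resize(im[130:290,270:430],None,fx=3.7,fy=3.7,interpolation=cv2.INTER_CUBIC))
E
```

```text
+x+y [468.6   0.8   5. ]
+x-y [494.5 -84.4   5. ]
-x+y [394.9 -20.9   5. ]
upr1 [433.  -27.2  62. ]
upr2 [448.4 -81.2  62. ]
89.09519504114368 yaw of y-axis 16.902480212697668
76.91614719920148 yaw 16.399841873959183
56.17559731136367 yaw 15.859272159830041
tab [442.7 -30.4 195.2] 20.805816108108374
[460.8  11.3 222. ]
[428.8 -61.9 222. ]
```

View pics/scene_rail.png

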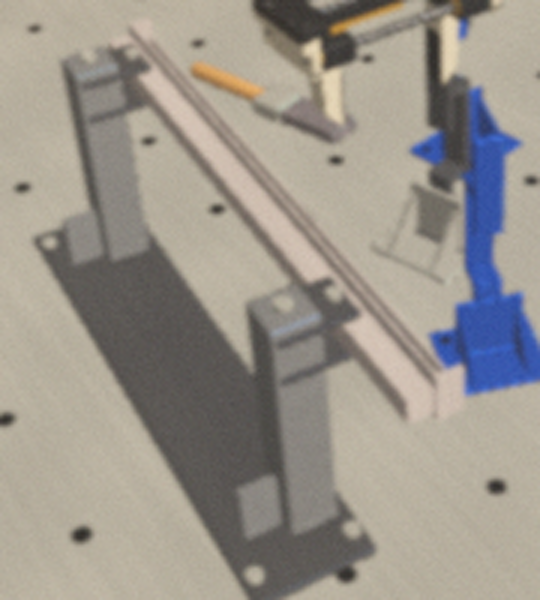

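View pics/side_rail.png

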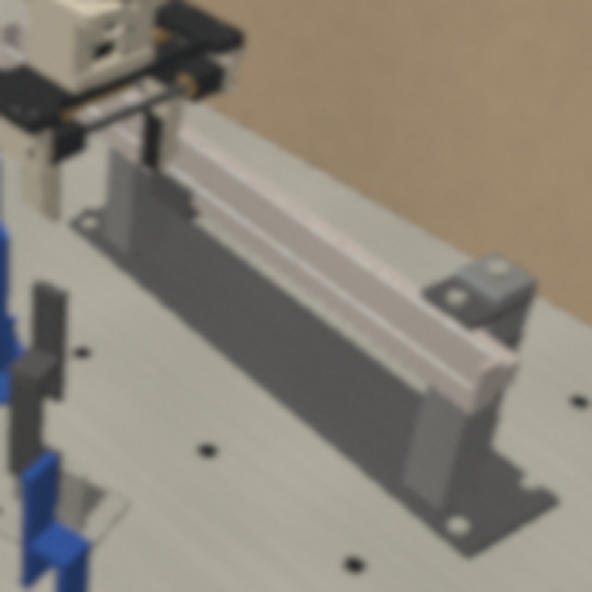

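```bash
python3 - <<'E'
from h import *
R,p,o=pose(); cs=optics.capture("scene"); cd=optics.capture("side")
for z in (222,128,74): print(z,np.round(proj(cs,(430.5,-58,z)),1),np.round(proj(cd,(430.5,-58,z)),1))
print(np.round(proj(cs,(478,0,226)),1),np.round(proj(cs,(572,0,226)),1))
# rail ends; scene near-end (y-,?) and far end
S=lambda x,y:(130+x/3,145+y/3)
D=lambda x,y:(270+x/3.7,130+y/3.7)
for nm,a,z in [("sc web top nearend(+y)",S(408,392),206),("sc web top far",S(130,45),206),("post+ top",S(285,305),212),("post- top",S(92,58),212)]:
    print(nm,plane(*ray(cs,a),z).round(1))
for nm,a,z in [("sd web end corner",D(513,362),206),("sd lip top end",D(472,400),188),("sd post top",D(498,268),212)]:
    print(nm,plane(*ray(cd,a),z).round(1))
E
```

```text
222 [275.9 156.8] [283.2 206.7]
128 [276.3 186.8] [282.3 235.8]
74 [276.5 202.9] [281.8 251. ]
[274.2 170.6] [242.  183.2]
sc web top nearend(+y) [692.6 269.6 206. ]
sc web top far [ 641.2 -230.1  206. ]
post+ top [714.9 157.4 212. ]
post- top [ 681.1 -219.9  212. ]
sd web end corner [ 620.8 -283.4  206. ]
sd lip top end [ 590.8 -279.3  188. ]
sd post top [ 686.8 -222.2  212. ]
```

Call:
send_rows([
  [[-0.03,0,0.0,0,0.0918],[-0.03,0,0.035,0,0.0918],[0,-0.01,0.035,0,0.0918],[0,-0.01,0.035,0,0.0918],[0,-0.015,0,0,0.0918],[0,0,0,0,0.0918]],
])

```text
time: 0.9
tool_pos: [630.4, -35.0, 285.6]
tcp_rot: [3.006, 1.563, 3.008]
contact_force: [-0.8, 0.4, 0.6]
grip_width: 91.7
```

```bash
python3 - <<'E'
from h import *
R,p,o=pose(); c=optics.capture("wrist"); print(o['time'],p,o['contact_force'],o['dq']); cv2.imwrite("pics/w1.png",c["color"]); np.savez("w1.npz",R=R,p=p,**c)
E
```

```text
0.9 [630.40614096 -34.95471753 285.55177779] [-0.84603734  0.40864489  0.59267257] [ 0.04196496  0.06391475 -0.06305281  0.03445243 -0.00579045  0.03083616]
```

View pics/w1.png

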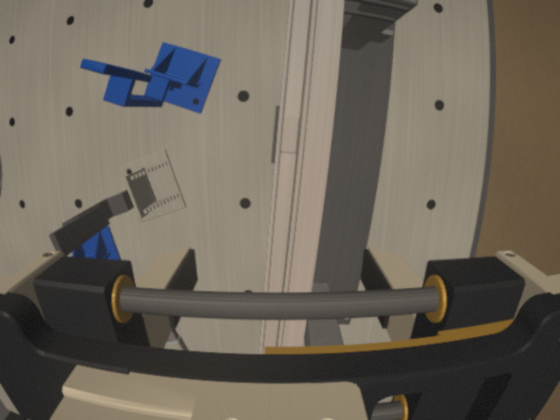

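```bash
python3 - <<'E'
from h import *
im=cv2.imread("pics/w1.png"); 
a=cv2.resize(im[60:210,240:360],None,fx=4,fy=4,interpolation=cv2.INTER_CUBIC)
a=cv2.convertScaleAbs(a,alpha=1.6,beta=-80)
cv2.imwrite("pics/w1c.png",a)
E
```

```text
(no output)
```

View pics/w1c.png

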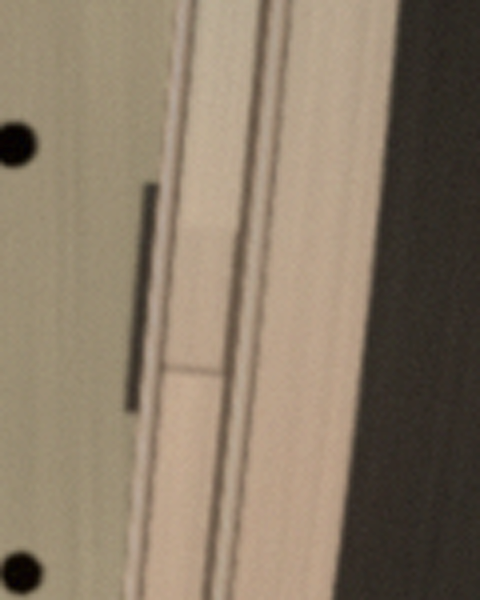

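```bash
python3 - <<'E'
from h import *
c=np.load("w1.npz"); g=cv2.GaussianBlur(cv2.cvtColor(c["color"],cv2.COLOR_BGR2GRAY).astype(float),(1,5),1.2)
for y in (75,90,128,140,165,180,195):
    print(y,list(zip(range(262,318),g[y,262:318].round().astype(int)))[::1] if 0 else " ".join(f"{int(v)}" for v in g[y,262:318]))
E
```

```text
75 140 141 141 140 141 141 141 142 140 140 139 139 138 139 139 138 139 140 140 139 135 147 151 140 128 127 145 154 157 158 158 157 156 157 155 155 156 157 156 155 150 133 112 112 132 147 148 140 128 130 147 152 152 152 153 155
90 140 139 139 140 139 140 139 140 140 139 137 137 137 139 138 137 138 138 138 143 151 148 137 123 130 149 157 158 159 159 158 157 158 156 157 157 157 155 156 146 119 106 119 143 151 147 136 128 136 149 152 152 153 154 155 155
128 139 138 138 138 138 137 137 137 138 137 133 121 100 85 85 105 138 151 144 129 122 142 153 154 153 153 153 153 155 154 154 153 152 151 150 139 116 107 117 136 149 151 142 129 135 149 153 154 154 154 155 154 153 152 153 153
140 138 138 138 138 138 138 138 138 137 132 121 99 85 85 107 138 150 144 129 124 142 151 154 153 153 153 152 154 154 154 154 153 151 149 133 113 107 119 144 151 149 139 130 135 149 154 154 154 153 154 154 153 152 152 153 152
165 138 136 136 136 138 140 138 139 136 134 133 133 138 147 151 142 130 132 147 156 157 157 158 159 159 157 156 155 154 152 152 152 138 115 112 132 148 153 145 130 127 145 153 153 154 153 152 153 153 152 151 151 151 152 153 153
180 140 137 137 138 140 139 139 140 139 136 136 146 152 149 138 126 141 153 156 156 155 157 157 157 155 154 153 152 151 152 148 124 110 118 142 153 148 136 125 142 151 154 153 152 153 152 152 153 151 151 150 152 153 153 152 152
195 142 138 138 140 140 141 141 141 138 135 148 154 148 133 124 142 153 155 155 154 155 156 156 156 153 152 151 150 148 135 116 114 137 149 151 143 130 134 146 152 153 153 151 151 152 153 152 152 150 151 152 152 150 152 152 150
```

```bash
python3 - <<'E'
from h import *
c=dict(np.load("w1.npz")); R,p=c["R"],c["p"]
P=lambda u,v,z:plane(*ray(c,(u,v),R,p),z)
rows={75:(282.6,286.8,303,305.3,310),90:(280.9,285.3,301.3,304,308.8),128:(277.6,281.8,297.6,300.6,305.1),140:(276,280.4,296.3,299.4,304),165:(274.3,278.2,294.3,297,301.7),180:(272.6,276.9,292.6,295.2,299.8),195:(271.5,275.8,291,293.8,298.3)}
E=[]
for v,(a,b,f,w,w2) in rows.items():
    E.append([P(a,v,188),P(b,v,188),P(f,v,172),P(w,v,206),P(w2,v,206)])
E=np.array(E)
for i,n in enumerate(["lip out","lip in","floor/web","web in top","web out"]):
    k=np.polyfit(E[:,i,1],E[:,i,0],1); res=E[:,i,0]-np.polyval(k,E[:,i,1]); print(n,"x at y=0: %.1f slope %.4f deg %.2f"%(k[1],k[0],np.degrees(np.arctan(k[0]))),res.round(1))
for n,u,v,z in [("notch far",290,60+228/4,172),("notch near",288,60+370/4,172),("block far",277,60+184/4,156),("block near",273,60+411/4,156)]:
    print(n,P(u,v,z).round(1))
E
```

```text
lip out x at y=0: 626.1 slope 0.0892 deg 5.09 [ 0.1 -0.1  0.1 -0.3  0.2 -0.1  0.1]
lip in x at y=0: 629.5 slope 0.0879 deg 5.02 [ 0.1  0.   0.  -0.2 -0.1 -0.   0.2]
floor/web x at y=0: 642.9 slope 0.0866 deg 4.95 [ 0.2 -0.1 -0.1 -0.2  0.2  0.  -0. ]
web in top x at y=0: 643.2 slope 0.0836 deg 4.78 [-0.1 -0.   0.1  0.1  0.1 -0.1 -0. ]
web out x at y=0: 646.6 slope 0.0832 deg 4.76 [-0.1  0.  -0.   0.   0.2 -0.1 -0.1]
notch far [639.3  42.7 172. ]
notch near [637.9  12.8 172. ]
block far [628.4  52.2 156. ]
block near [624.9   1.6 156. ]
```

```bash
python3 - <<'E'
from h import *
c=dict(np.load("w1.npz"))
cv2.imwrite("pics/w1d.png",cv2.resize(c["color"][140:280,30:200],None,fx=4,fy=4,interpolation=cv2.INTER_CUBIC))
cd=optics.capture("side"); cs=optics.capture("scene"); cv2.imwrite("pics/scene1.png",cv2.resize(cs["color"][130:300,200:340],None,fx=4,fy=3.5,interpolation=cv2.INTER_CUBIC))
print("blue tab1",plane(*ray(cd,(283,258)),222).round(1))
E
```

```text
blue tab1 [ 320.1 -188.4  222. ]
```

View pics/w1d.png

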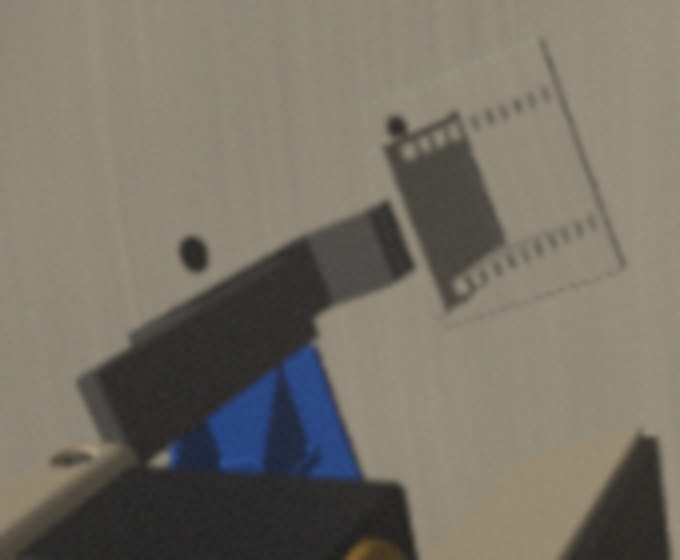

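View pics/scene1.png

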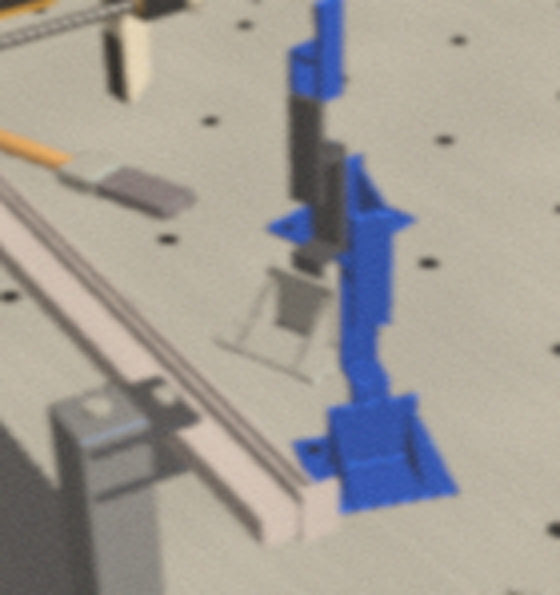

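```bash
python3 - <<'E'
from h import *
c=dict(np.load("w1.npz")); R,p=c["R"],c["p"]
a,b=[plane(*ray(c,(30+x/4,140+y/4),R,p),5) for x,y in((544,40),(624,266))]
d=a-b; print(a,b,np.linalg.norm(d),np.degrees(np.arctan2(d[1],d[0]))-90)
m=(a+b)/2; t=np.radians(16.4); print("org",m-52*np.array([np.cos(t),np.sin(t),0]))
cs=optics.capture("scene");cd=optics.capture("side")
print(tri(ray(cs,(276.3,157)),ray(cd,(283.9,207.2))))
for nm,cc,px in (("blue2",cd,(266,176)),): print(nm,plane(*ray(cc,px),222))
R,p,o=pose(); print(p,o['tcp_rot'],R.T@(np.array([430.5,-58,270])-p),o['time'])
E
```

```text
[469.87017287  -0.63462525   5.        ] [494.57194026 -83.59004409   5.        ] 86.5550623956919 16.58203654849312
org [432.33672989 -56.79409043   5.        ]
(array([430.24130224, -58.78077195, 220.92028063]), np.float64(2.6118468350448056))
blue2 [479.7721388   71.74107138 222.        ]
[628.67350919 -31.8884021  286.87327647] [2.81628877 1.56332632 2.82038383] [  18.21585592  -25.34173542 -198.15459063] 1.15
```

Call:
send_rows([
  [[0,-0.005,-0.035,-4,0.05],[0,-0.005,-0.038,-4,0.05],[0,-0.005,-0.038,-4,0.05],[0,0,-0.038,-4,0.05],[0,0,-0.03,0,0.05],[0,0,-0.01,0,0.05],[0,0,0,0,0.05],[0,0,0,0,0.05]],
])

```text
time: 1.82
tool_pos: [430.5, -70.0, 286.7]
tcp_rot: [2.434, 1.564, 2.739]
contact_force: [0.0, -0.2, 0.8]
grip_width: 50.7
```

```bash
cat > st.py <<'E'
from h import *
import sys
def st(tx,ty,tz,yaw):
    R,p,o=pose(); cy=np.degrees(np.arctan2(R[1,2],R[0,2]))
    print("t %.2f"%o['time'],p.round(1),"yaw %.2f"%cy,"tilt",R[:,0].round(3),"F",o['contact_force'].round(1),"M",o['moment'].round(2),"w %.1f"%o['grip_width'],"| shift",(R.T@(np.array([tx,ty,tz])-p)).round(1),"turn %.1f"%(cy-yaw))
if __name__=="__main__": st(*map(float,sys.argv[1:]))
E
python3 st.py 430.5 -58 184 16.4; python3 - <<'E'
from h import *
R,p,o=pose(); c=optics.capture("wrist"); cv2.imwrite("pics/w2.png",c["color"])
print(proj(c,(430.5,-58,222),R,p))
c=optics.capture("side"); cv2.imwrite("pics/d2.png",c["color"])
E
```

```text
t 1.82 [430.5 -70.  286.7] yaw 17.43 tilt [-0.006  0.003 -1.   ] F [ 0.  -0.2  0.8] M [ 0.05 -0.03  0.05] w 50.7 | shift [102.8  11.    4.1] turn 1.0
(np.float64(282.9730381367593), np.float64(210.92471698870813))
```

View pics/w2.png

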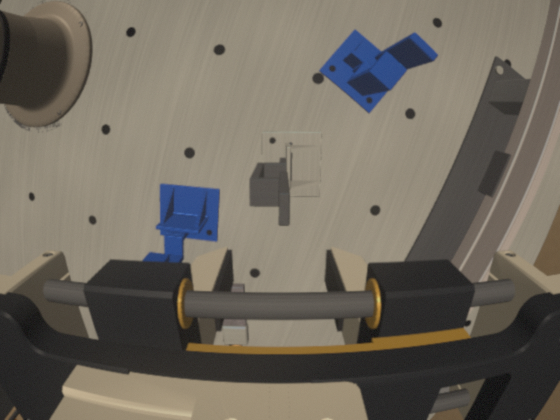

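```bash
python3 - <<'E'
from h import *
im=cv2.imread("pics/w2.png")
cv2.imwrite("pics/w2c.png",cv2.convertScaleAbs(cv2.resize(im[115:255,220:350],None,fx=4,fy=4,interpolation=cv2.INTER_CUBIC),alpha=1.8,beta=-60))
E
```

```text
(no output)
```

View pics/w2c.png

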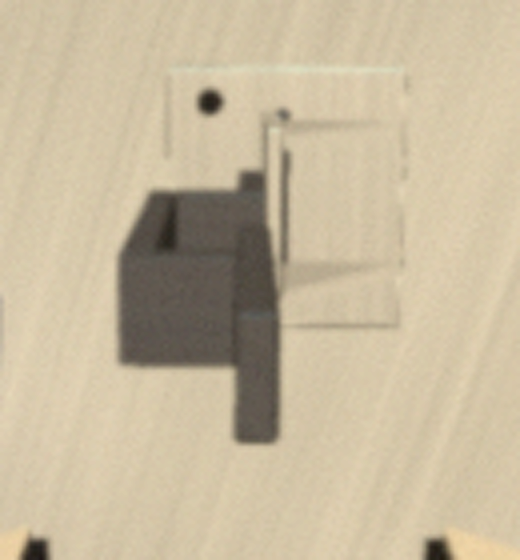

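```bash
python3 - <<'E'
from h import *
R,p,o=pose(); c=optics.capture("wrist")
for a in ((256,378),(256,312),(256,443)): print(plane(*ray(c,(220+a[0]/4,115+a[1]/4),R,p),222).round(1))
E
python3 st.py 431 -57 184 16.6
```

```text
[431.9 -56.7 222. ]
[428.2 -45.1 222. ]
[435.6 -68.5 222. ]
t 1.97 [431.9 -70.1 286.2] yaw 17.49 tilt [-0.007  0.003 -1.   ] F [-0.1  0.1 -0.1] M [ 0.04 -0.07 -0.02] w 50.0 | shift [102.2  12.3   3.7] turn 0.9
```

Call:
send_rows([
  [[0,0.012,0.004,0.5,0.05],[0.03,0,0,0,0.05],[0.03,0,0,0,0.05],[0,0,0,0,0.05],[0,0,0,0,0.05]],
])

```text
time: 2.38
tool_pos: [437.2, -55.8, 224.9]
tcp_rot: [2.235, 1.566, 2.534]
contact_force: [1.3, -0.0, 0.5]
grip_width: 49.9
```

```bash
python3 st.py 431.6 -57 184 17
```

```text
t 2.38 [437.2 -55.8 224.9] yaw 17.13 tilt [-0.004  0.002 -1.   ] F [ 1.3 -0.   0.5] M [-0.03 -0.04  0.01] w 49.9 | shift [40.9  0.3 -5.6] turn 0.1
```

Call:
send_rows([
  [[0.0,0,-0.005,0,0.05],[0.02,0,0,0,0.05],[0.015,0,0,0,0.05],[0,0,0,0,0.05],[0,0,0,0,0.05]],
])

```text
time: 2.8
tool_pos: [436.1, -58.4, 194.8]
tcp_rot: [-0.315, 1.567, -0.014]
contact_force: [-0.2, 0.8, -0.2]
grip_width: 50.1
```

```bash
python3 st.py 431.6 -57 184 17
python3 - <<'E'
from h import *
R,p,o=pose(); c=optics.capture("wrist"); cv2.imwrite("pics/w3.png",c["color"])
E
```

```text
t 2.80 [436.1 -58.4 194.8] yaw 17.22 tilt [ 0.004 -0.    -1.   ] F [-0.2  0.8 -0.2] M [ 0.03 -0.06  0.01] w 50.1 | shift [10.8  2.7 -4. ] turn 0.2
```

View pics/w3.png

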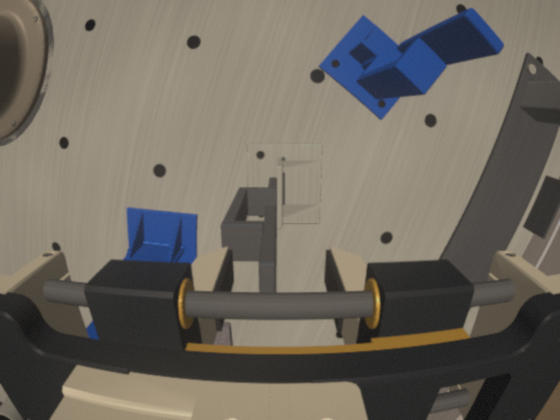

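Call:
send_rows([
  [[0.0,0.002,-0.006,0,0.05],[0.01,0,-0.001,0,0.05],[0.0,0,0,0,0.05],[0,0,0,0,0.05]],
])

```text
time: 3.18
tool_pos: [430.1, -59.4, 189.4]
tcp_rot: [-0.523, 1.559, -0.222]
contact_force: [-0.2, 0.3, 0.3]
grip_width: 49.9
```

```bash
for i in 1 2 3; do python3 st.py 431.6 -57 184 17; done
python3 - <<'E'
from h import *
R,p,o=pose(); c=optics.capture("wrist"); cv2.imwrite("pics/w4.png",cv2.resize(c["color"][120:320,180:380],None,fx=3,fy=3))
c=optics.capture("side"); cv2.imwrite("pics/d4.png",cv2.resize(c["color"][150:300,200:360],None,fx=4,fy=4))
E
```

```text
t 3.18 [430.1 -59.4 189.4] yaw 17.23 tilt [ 0.011 -0.003 -1.   ] F [-0.2  0.3  0.3] M [ 0.03 -0.04  0.01] w 49.9 | shift [5.4 1.9 2.1] turn 0.2
t 3.18 [430.1 -59.4 189.4] yaw 17.23 tilt [ 0.011 -0.003 -1.   ] F [-0.2  0.3  0.3] M [ 0.03 -0.04  0.01] w 49.9 | shift [5.4 1.9 2.1] turn 0.2
t 3.18 [430.1 -59.4 189.4] yaw 17.23 tilt [ 0.011 -0.003 -1.   ] F [-0.2  0.3  0.3] M [ 0.03 -0.04  0.01] w 49.9 | shift [5.4 1.9 2.1] turn 0.2
```

View pics/w4.png

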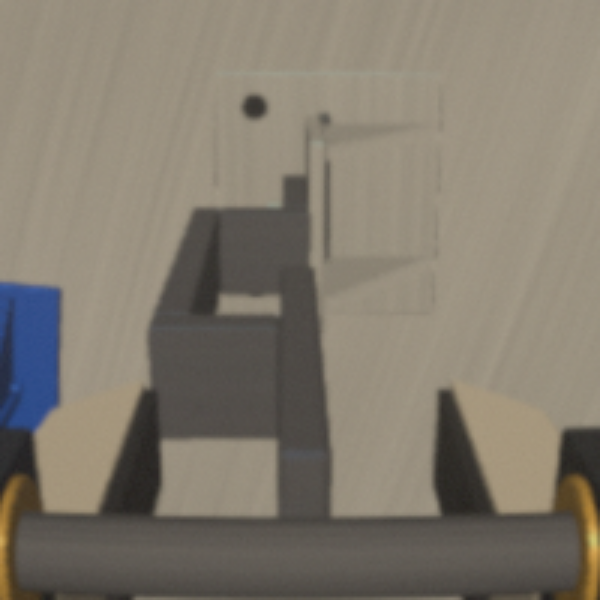

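View pics/d4.png

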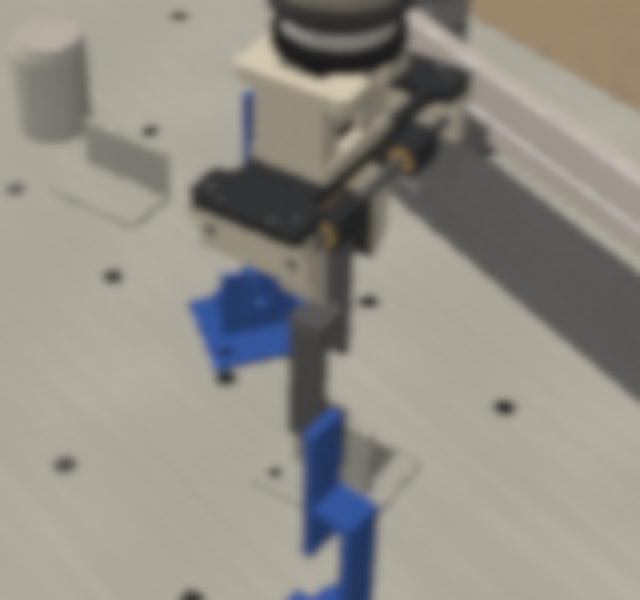

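Call:
send_rows([
  [[0.006,0.002,0.0015,0,0.05],[0,0,0,0,0.03],[0.0,0,0,0,0.018],[0,0,0,0,0.012],[0,0,0,0,0.012]],
])

```text
time: 3.7
tool_pos: [431.6, -56.8, 183.8]
tcp_rot: [-0.53, 1.558, -0.229]
contact_force: [1.6, 0.7, 0.3]
grip_width: 28.0
```

```bash
for i in 1; do python3 st.py 431.6 -57 184 17; done
python3 - <<'E'
from h import *
R,p,o=pose(); c=optics.capture("wrist"); cv2.imwrite("pics/w5.png",cv2.resize(c["color"][120:320,180:380],None,fx=3,fy=3))
E
```

```text
t 3.70 [431.6 -56.8 183.8] yaw 17.24 tilt [ 0.012 -0.003 -1.   ] F [1.6 0.7 0.3] M [ 0.01 -0.07 -0.01] w 28.0 | shift [-0.2 -0.2 -0.1] turn 0.2
```

View pics/w5.png

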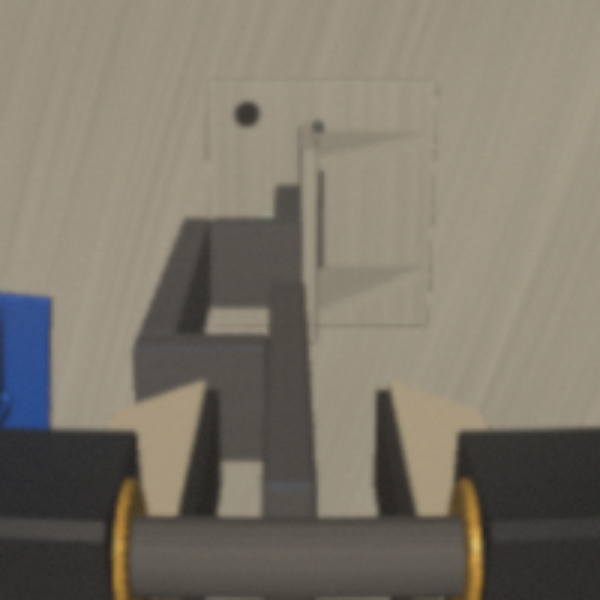

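Call:
send_rows([
  [[0.0,0.0,-0.001,0,0.02],[0,0,0,0,0.014],[0.0,0,0,0,0.01],[0,0,0,0,0.008],[0,0,0,0,0.006],[0,0,0,0,0.004]],
])

```text
time: 4.25
tool_pos: [429.6, -57.5, 183.9]
tcp_rot: [-0.657, 1.56, -0.356]
contact_force: [-1.0, -0.3, 1.7]
grip_width: 7.9
```

```bash
for i in 1; do python3 st.py 431.6 -57 184 17; done
```

```text
t 4.25 [429.6 -57.5 183.9] yaw 17.27 tilt [ 0.01  -0.004 -1.   ] F [-1.  -0.3  1.7] M [-0.25  0.68 -0.08] w 7.9 | shift [-0.1 -0.1  2.1] turn 0.3
```

Call:
send_rows([
  [[0.0,0.0,0.0,0,0.0],[0,0,0,0,0.0],[-0.004,0,0,0,0.0],[-0.008,0,0,0,0.0],[-0.012,0,0,0,0.0],[-0.016,0,0,0,0.0],[-0.016,0,0,0,0.0],[-0.016,0,0,0,0.0],[-0.006,0,0,0,0.0],[0,0,0,0,0.0]],
])

```text
time: 5.08
tool_pos: [424.9, -54.9, 260.9]
tcp_rot: [2.183, 1.564, 2.484]
contact_force: [0.4, -0.1, -7.9]
grip_width: 7.8
```

```bash
for i in 1; do python3 st.py 560 -85 260 -5; done
python3 - <<'E'
from h import *
c=optics.capture("side"); cv2.imwrite("pics/d6.png",cv2.resize(c["color"][100:300,180:380],None,fx=3,fy=3))
c=optics.capture("wrist"); cv2.imwrite("pics/w6.png",c["color"])
E
```

```text
t 5.08 [424.9 -54.9 260.9] yaw 17.24 tilt [-0.005  0.004 -1.   ] F [ 0.4 -0.1 -7.9] M [ 0.05 -0.06 -0.  ] w 7.8 | shift [ 1.000e-01 -6.880e+01  1.202e+02] turn 22.2
```

View pics/d6.png

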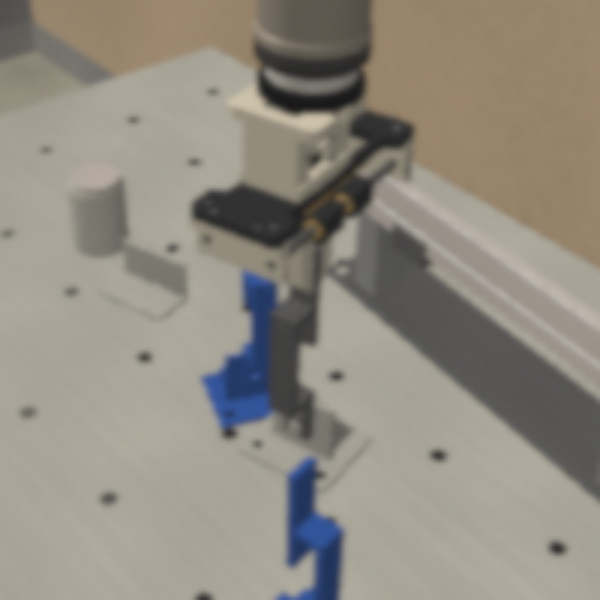

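View pics/w6.png

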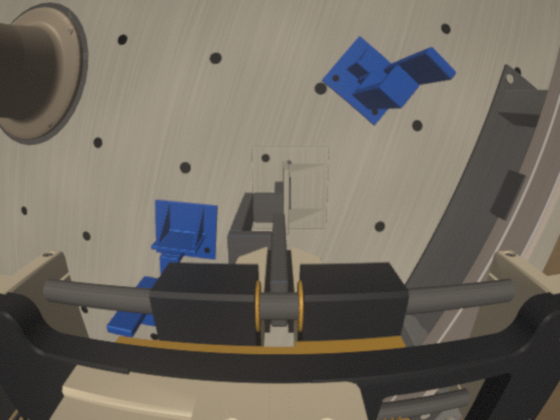

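Call:
send_rows([
  [[0.0,0.0,0.01,3,0.0],[0,0,0.015,4,0.0],[0,0,0.015,4,0.0],[0,0,0.015,4,0.0],[0,0,0.015,4,0.0],[0,0,0.015,2,0.0],[0,0,0.01,1,0.0],[0,0,0.0,0,0.0],[0,0,0.0,0,0.0]],
])

```text
time: 5.93
tool_pos: [516.0, -42.7, 244.9]
tcp_rot: [2.907, 1.539, 2.805]
contact_force: [-0.4, 0.5, -7.9]
grip_width: 7.9
```

```bash
for i in 1; do python3 st.py 570 -85 260 -5; done
```

```text
t 5.93 [516.  -42.7 244.9] yaw -5.85 tilt [-0.03   0.011 -0.999] F [-0.4  0.5 -7.9] M [ 0.07  0.   -0.  ] w 7.9 | shift [-17.2 -36.5  57.6] turn -0.9
```

Call:
send_rows([
  [[-0.01,-0.01,0.0,0,0.0],[-0.008,-0.01,0.0,0,0.0],[0,-0.01,0.0,0,0.0],[0,-0.005,0.0,1,0.0],[0,0,0.0,0,0.0],[0,0,0.0,0,0.0]],
])

```text
time: 6.43
tool_pos: [509.3, -82.4, 263.7]
tcp_rot: [2.965, 1.535, 2.844]
contact_force: [0.2, 0.3, -8.1]
grip_width: 7.9
```

```bash
for i in 1; do python3 st.py 570 -85 260 -5; done
```

```text
t 6.43 [509.3 -82.4 263.7] yaw -6.94 tilt [-0.034  0.01  -0.999] F [ 0.2  0.3 -8.1] M [-0.1  -0.1   0.04] w 7.9 | shift [ 1.7  4.7 60.6] turn -1.9
```

Call:
send_rows([
  [[0,0,0,0,0.0]],
])

```text
time: 6.52
tool_pos: [509.1, -82.7, 263.9]
tcp_rot: [2.96, 1.535, 2.838]
contact_force: [-0.1, 0.1, -8.4]
grip_width: 7.8
```

```bash
for i in 1; do python3 st.py 570 -85 260 -5; done
```

```text
t 6.52 [509.1 -82.7 263.9] yaw -6.99 tilt [-0.034  0.011 -0.999] F [-0.1  0.1 -8.4] M [-0.02 -0.06  0.  ] w 7.8 | shift [ 1.8  5.1 60.8] turn -2.0
```

Call:
send_rows([
  [[0,0,0,0,0.0],[0,0,0,0,0.0],[0,0,0,0,0.0]],
])

```text
time: 6.77
tool_pos: [508.8, -82.1, 263.8]
tcp_rot: [2.944, 1.535, 2.822]
contact_force: [-0.1, -0.6, -8.2]
grip_width: 7.8
```

```bash
for i in 1; do python3 st.py 570 -85 260 -5; done
```

```text
t 6.77 [508.8 -82.1 263.8] yaw -6.96 tilt [-0.034  0.011 -0.999] F [-0.1 -0.6 -8.2] M [-0.09 -0.12 -0.05] w 7.8 | shift [ 1.7  4.5 61.2] turn -2.0
```

Call:
send_rows([
  [[0,0,-0.008,-2,0.0],[0,0,-0.008,0,0.0],[0,0,-0.008,0,0.0],[0,0,-0.008,0,0.0],[0,0,-0.008,0,0.0],[0,0,0,0,0.0],[0,0,0,0,0.0]],
])

```text
time: 7.35
tool_pos: [465.5, -76.7, 265.1]
tcp_rot: [2.899, 1.535, 2.813]
contact_force: [0.0, 0.2, -8.7]
grip_width: 7.9
```

```bash
for i in 1; do python3 st.py 570 -85 260 -5; done
```

```text
t 7.35 [465.5 -76.7 265.1] yaw -4.94 tilt [-0.034  0.012 -0.999] F [ 0.   0.2 -8.7] M [-0.04 -0.16 -0.06] w 7.9 | shift [  1.4   0.7 105. ] turn 0.1
```

Call:
send_rows([
  [[0,0,0.02,0,0.0],[0,0,0.025,0,0.0],[0,0,0.02,0,0.0],[0,0,0,0,0.0],[0,0,0,0,0.0]],
])

```text
time: 7.77
tool_pos: [532.9, -82.6, 263.2]
tcp_rot: [2.893, 1.537, 2.805]
contact_force: [-2.4, 0.2, -8.0]
grip_width: 8.4
```

```bash
for i in 1; do python3 st.py 570 -85 260 -5; done
```

```text
t 7.77 [532.9 -82.6 263.2] yaw -5.05 tilt [-0.032  0.011 -0.999] F [-2.4  0.2 -8. ] M [-0.02  0.77  0.04] w 8.4 | shift [ 2.   0.9 37.2] turn -0.0
```

Call:
send_rows([
  [[0,0,-0.015,-4,0.0],[0,0,-0.015,-4,0.0],[0,0,-0.015,-4,0.0],[0,0,-0.015,-4,0.0],[0,0,0,0,0.0],[0,0,0,0,0.0]],
])

```text
time: 8.27
tool_pos: [470.9, -83.6, 263.8]
tcp_rot: [2.582, 1.538, 2.785]
contact_force: [-1.1, -0.1, -8.6]
grip_width: 7.9
```

```bash
for i in 1; do python3 st.py 570 -85 260 -5; done
```

```text
t 8.27 [470.9 -83.6 263.8] yaw 11.67 tilt [-0.031  0.011 -0.999] F [-1.1 -0.1 -8.6] M [-0.11  0.07  0.01] w 7.9 | shift [  0.7 -21.4  96.8] turn 16.7
```

Call:
send_rows([
  [[0,0,0,4,0.0],[0,0,0,4,0.0],[0,0,0,4,0.0],[0,0,0,4,0.0],[0,0,0,0,0.0],[0,0,0,0,0.0]],
])

```text
time: 8.77
tool_pos: [472.2, -83.7, 264.8]
tcp_rot: [2.854, 1.542, 2.761]
contact_force: [-0.2, 0.0, -9.2]
grip_width: 7.9
```

```bash
for i in 1; do python3 st.py 570 -85 260 -5; done;python3 - <<'E'
from h import *
c=optics.capture("side"); cv2.imwrite("pics/d7.png",cv2.resize(c["color"][80:300,180:400],None,fx=2.7,fy=2.7))
R,p,o=pose();c=optics.capture("wrist"); cv2.imwrite("pics/w7.png",c["color"])
E
```

```text
t 8.77 [472.2 -83.7 264.8] yaw -5.31 tilt [-0.027  0.011 -1.   ] F [-0.2  0.  -9.2] M [-0.04 -0.05  0.03] w 7.9 | shift [ 2.1  7.7 97.6] turn -0.3
```

View pics/d7.png

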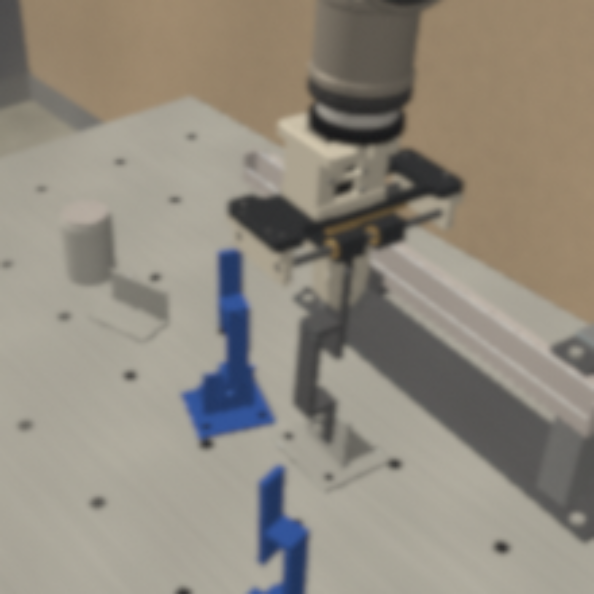

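View pics/w7.png

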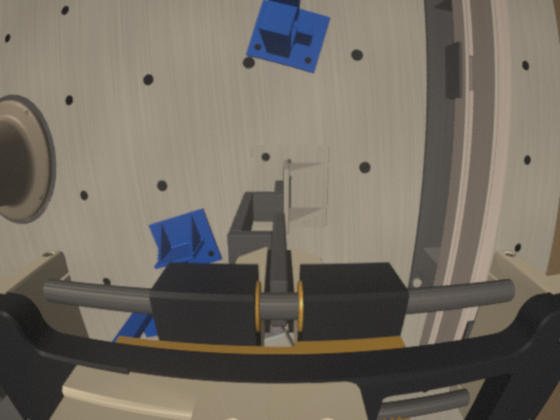

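Call:
send_rows([
  [[0,0.004,0.012,0,0.0],[0,0.003,0.015,0,0.0],[0,0,0.015,0,0.0],[0,0,0.015,0,0.0],[0,0,0.015,0,0.0],[0,0,0.015,0,0.0],[0,0,0.012,0,0.0],[0,0,0.01,0,0.0],[0,0,0,0,0.0],[0,0,0,0,0.0]],
])

```text
time: 9.7
tool_pos: [586.0, -85.9, 259.1]
tcp_rot: [2.858, 1.538, 2.779]
contact_force: [1.2, -0.3, -8.8]
grip_width: 8.2
```

```bash
for i in 1; do python3 st.py 631 -85 260 -5; done;python3 - <<'E'
from h import *
c=optics.capture("side"); cv2.imwrite("pics/d8.png",cv2.resize(c["color"][80:300,220:440],None,fx=2.7,fy=2.7))
R,p,o=pose();c=optics.capture("wrist"); cv2.imwrite("pics/w8.png",c["color"])
E
```

```text
t 9.70 [586.  -85.9 259.1] yaw -4.53 tilt [-0.031  0.012 -0.999] F [ 1.2 -0.3 -8.8] M [-0.04 -0.16  0.02] w 8.2 | shift [-2.3  4.5 44.7] turn 0.5
```

View pics/d8.png

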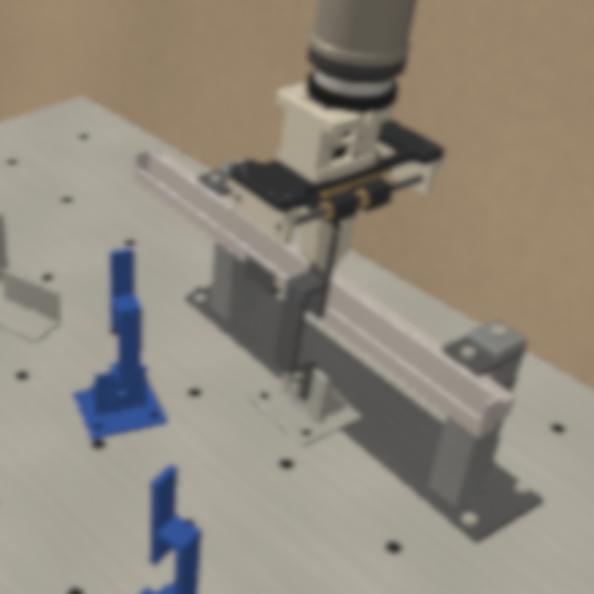

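View pics/w8.png

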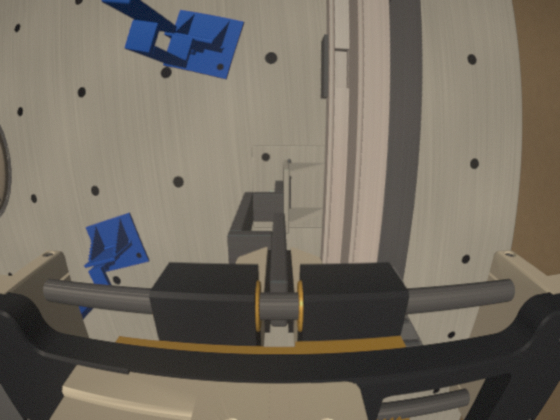

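Call:
send_rows([
  [[-0.004,0,0.006,0,0.0],[0,0.001,0.008,0,0.0],[0,0,0.008,0.5,0.0],[0,0,0.008,0,0.0],[0,0,0.006,0,0.0],[0,0,0.004,0,0.0],[0,0,0,0,0.0],[0,0,0,0,0.0]],
])

```text
time: 10.47
tool_pos: [625.1, -87.8, 262.5]
tcp_rot: [2.876, 1.536, 2.788]
contact_force: [-1.2, 0.6, -8.9]
grip_width: 8.1
```

```bash
for i in 1; do python3 st.py 631 -85 260 -5; done;python3 - <<'E'
from h import *
R,p,o=pose();c=optics.capture("wrist"); cv2.imwrite("pics/w9.png",cv2.resize(c["color"][100:300,180:380],None,fx=3,fy=3)); cv2.imwrite("pics/w9f.png",c["color"]); np.savez("w9.npz",R=R,p=p,**c)
E
```

```text
t 10.47 [625.1 -87.8 262.5] yaw -5.01 tilt [-0.033  0.012 -0.999] F [-1.2  0.6 -8.9] M [-0.02 -0.05 -0.01] w 8.1 | shift [2.3 3.3 5.7] turn -0.0
```

View pics/w9.png

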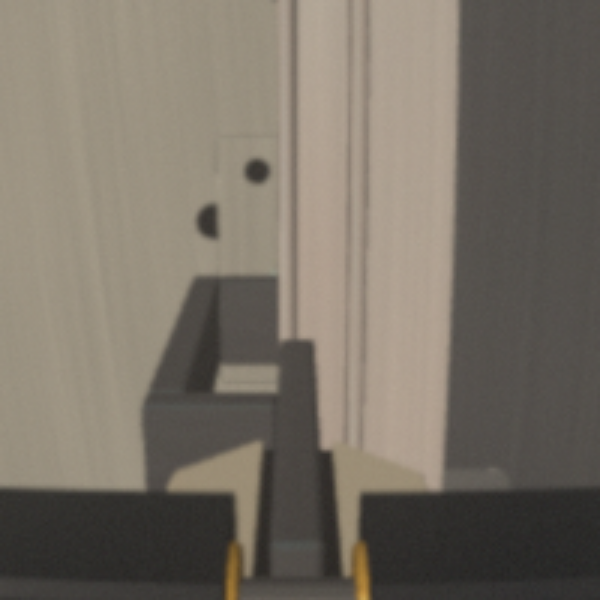

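```bash
python3 - <<'E'
from h import *
c=dict(np.load("w9.npz")); R,p=c["R"],c["p"]
P=lambda u,v,z:plane(*ray(c,(180+u/3,100+v/3),R,p),z)
zt=p[2]-56
for n,u,v,z in [("nose l",280,340,zt),("nose r",314.5,340,zt),("lip out",279.5,320,188),("lip in",296,320,188),("web base",347,320,172),("web in top",353,320,206),("web out top",366.5,320,206),("lip out",280,200,188),("web in top",352,200,206)]:
    q=P(u,v,z); print(n,q.round(1),"stand-x rel mid %.1f"%((q[0]-636.4-.0875*q[1])*.996))
E
```

```text
nose l [621.3 -74.6 206.5] stand-x rel mid -8.5
nose r [629.2 -75.2 206.5] stand-x rel mid -0.6
lip out [620.2 -74.9 188. ] stand-x rel mid -9.6
lip in [624.3 -75.2 188. ] stand-x rel mid -5.5
web base [636.9 -80.7 172. ] stand-x rel mid 7.5
web in top [638.4 -71.2 206. ] stand-x rel mid 8.2
web out top [641.5 -71.4 206. ] stand-x rel mid 11.3
lip out [623.1 -44.9 188. ] stand-x rel mid -9.4
web in top [640.2 -43.5 206. ] stand-x rel mid 7.6
```

Call:
send_rows([
  [[0,0,0.003,0,0.0],[0,0,0.003,0,0.0],[0,0,0,0,0.0],[0,0,0,0,0.0]],
])

```text
time: 10.85
tool_pos: [630.8, -88.3, 262.4]
tcp_rot: [2.879, 1.535, 2.791]
contact_force: [-0.7, -0.2, -8.9]
grip_width: 8.1
```

```bash
cat > shot.py <<'E'
from h import *
import sys
R,p,o=pose();c=optics.capture("wrist"); cv2.imwrite("pics/%s.png"%sys.argv[1],cv2.resize(c["color"][100:300,180:380],None,fx=3,fy=3)); np.savez(sys.argv[1]+".npz",R=R,p=p,**c)
E
python3 st.py 631 -85 260 -5;python3 shot.py w10
```

```text
t 10.85 [630.8 -88.3 262.4] yaw -5.02 tilt [-0.033  0.012 -0.999] F [-0.7 -0.2 -8.9] M [-0.03 -0.04  0.02] w 8.1 | shift [ 2.5  3.3 -0. ] turn -0.0
```

View pics/w10.png

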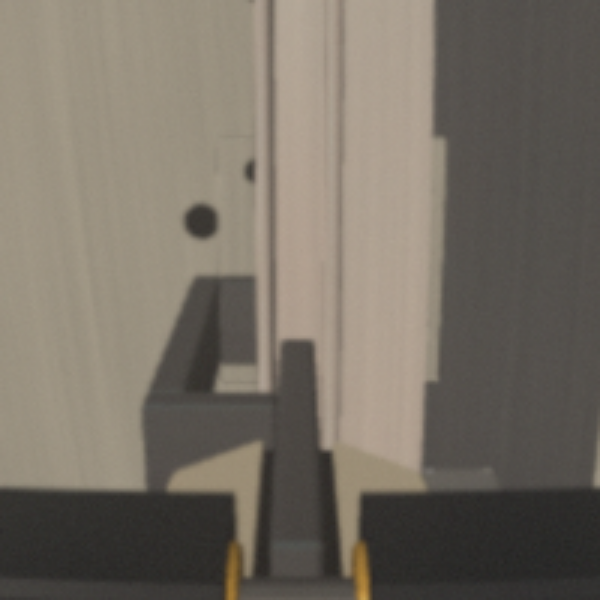

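```bash
python3 - <<'E'
from h import *
c=dict(np.load("w10.npz")); R,p=c["R"],c["p"]
P=lambda u,v,z:plane(*ray(c,(180+u/3,100+v/3),R,p),z)
zt=p[2]-56
for n,u,v,z in [("nose l",280,340,zt),("nose r",314.5,340,zt),("lip out",257.5,320,188),("lip in",273,320,188),("web base",324,320,172),("web in top",328,320,206),("web out top",341,320,206)]:
    q=P(u,v,z); print(n,q.round(1),"stand-x rel mid %.1f"%((q[0]-636.4-.0875*q[1])*.996))
g=cv2.cvtColor(c["color"],cv2.COLOR_BGR2GRAY); print(list(zip(range(262,300),g[204:209,262:300].mean(0).astype(int).tolist())))
E
```

```text
nose l [626.9 -75.  206.4] stand-x rel mid -2.9
nose r [634.9 -75.6 206.4] stand-x rel mid 5.1
lip out [620.4 -75.  188. ] stand-x rel mid -9.4
lip in [624.2 -75.3 188. ] stand-x rel mid -5.6
web base [636.4 -80.7 172. ] stand-x rel mid 7.1
web in top [638.3 -71.2 206. ] stand-x rel mid 8.1
web out top [641.3 -71.5 206. ] stand-x rel mid 11.1
[(262, 82), (263, 84), (264, 90), (265, 115), (266, 147), (267, 159), (268, 153), (269, 134), (270, 108), (271, 111), (272, 144), (273, 159), (274, 162), (275, 160), (276, 159), (277, 159), (278, 160), (279, 160), (280, 161), (281, 162), (282, 162), (283, 160), (284, 158), (285, 157), (286, 156), (287, 151), (288, 155), (289, 158), (290, 156), (291, 148), (292, 135), (293, 130), (294, 148), (295, 157), (296, 160), (297, 161), (298, 162), (299, 160)]
```

Call:
send_rows([
  [[0.005,0,0,0,0.0],[0.006,0,0.0005,0,0.0],[0.005,0,0,0,0.0],[0.004,0,0,0,0.0],[0,0,0,0,0.0],[0,0,0,0,0.0]],
])

```text
time: 11.4
tool_pos: [629.9, -88.0, 239.5]
tcp_rot: [2.884, 1.534, 2.796]
contact_force: [0.3, -0.0, -8.2]
grip_width: 7.9
```

```bash
python3 st.py 631 -85 230 -5;python3 shot.py w11
```

```text
t 11.40 [629.9 -88.  239.5] yaw -5.02 tilt [-0.035  0.013 -0.999] F [ 0.3 -0.  -8.2] M [-0.08 -0.12 -0.04] w 7.9 | shift [9.5 3.  1.2] turn -0.0
```

View pics/w11.png

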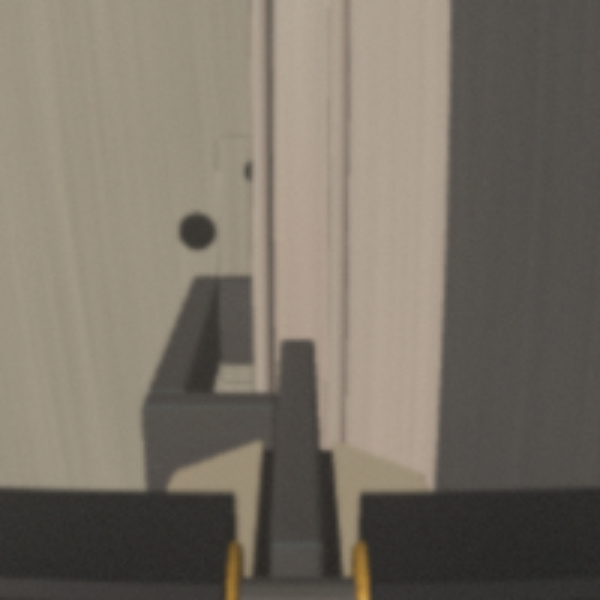

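Call:
send_rows([
  [[0.003,0,0.0008,0,0.0],[0.003,0,0,0,0.0],[0.001,0,0,0,0.0],[0,0,0,0,0.0],[0,0,0,0,0.0]],
])

```text
time: 11.87
tool_pos: [630.8, -88.0, 232.2]
tcp_rot: [2.881, 1.535, 2.793]
contact_force: [0.8, -0.0, -9.8]
grip_width: 7.7
```

Call:
send_rows([
  [[0.001,0,0,0,0.0],[0.001,0,0,0,0.0],[0,0,0,0,0.0]],
])

```text
time: 12.12
tool_pos: [630.9, -88.0, 230.3]
tcp_rot: [2.879, 1.535, 2.792]
contact_force: [0.7, 0.3, -8.8]
grip_width: 7.7
```

```bash
python3 st.py 631 -85 228 -5
```

```text
t 12.12 [630.9 -88.  230.3] yaw -5.02 tilt [-0.033  0.012 -0.999] F [ 0.7  0.3 -8.8] M [-0.07 -0.11  0.04] w 7.7 | shift [ 2.4  3.  -0. ] turn -0.0
```

Call:
send_rows([
  [[0.001,0,0,0,0.0],[0.0005,0,0,0,0.0],[0,0,0,0,0.0]],
])

```text
time: 12.37
tool_pos: [630.9, -88.0, 228.9]
tcp_rot: [2.879, 1.536, 2.791]
contact_force: [0.5, 0.3, -9.3]
grip_width: 7.8
```

Call:
send_rows([
  [[0.001,0,0,0,0.0],[0,0,0,0,0.0]],
])

```text
time: 12.53
tool_pos: [630.8, -88.0, 227.8]
tcp_rot: [2.879, 1.536, 2.791]
contact_force: [0.1, -0.6, -8.0]
grip_width: 7.7
```

Call:
send_rows([
  [[0.001,0,0,0,0.0],[0,0,0,0,0.0]],
])

```text
time: 12.7
tool_pos: [630.9, -88.1, 227.0]
tcp_rot: [2.878, 1.536, 2.79]
contact_force: [0.6, 0.3, -8.8]
grip_width: 8.2
```

Call:
send_rows([
  [[0.001,0,0,0,0.0],[0,0,0,0,0.0]],
])

```text
time: 12.87
tool_pos: [631.0, -88.0, 227.0]
tcp_rot: [2.874, 1.538, 2.787]
contact_force: [0.0, -0.8, -8.0]
grip_width: 7.9
```

Call:
send_rows([
  [[0.001,0,0,0,0.0],[0,0,0,0,0.0]],
])

```text
time: 13.03
tool_pos: [631.1, -88.0, 226.9]
tcp_rot: [2.871, 1.539, 2.784]
contact_force: [-0.3, -0.8, -8.0]
grip_width: 7.7
```

Call:
send_rows([
  [[0.001,0,0,0,0.0],[0,0,0,0,0.0]],
])

```text
time: 13.2
tool_pos: [631.1, -88.0, 226.9]
tcp_rot: [2.87, 1.54, 2.782]
contact_force: [0.3, -0.4, -7.1]
grip_width: 8.0
```

Call:
send_rows([
  [[-0.0012,0,0,0,0.0],[0,0.004,0,0,0.0],[0,0.008,0,0,0.0],[0,0.008,0,0,0.0],[0,0.008,0,0,0.0],[0,0.008,0,0,0.0],[0,0.006,0,0,0.0],[0,0.003,0,0,0.0],[0,0,0,0,0.0]],
])

```text
time: 13.95
tool_pos: [635.8, -37.9, 226.9]
tcp_rot: [2.89, 1.539, 2.803]
contact_force: [-0.7, -0.9, -7.3]
grip_width: 7.6
```

```bash
python3 st.py 638.7 27.5 228 -5; python3 shot.py w12
```

```text
t 13.95 [635.8 -37.9 226.9] yaw -4.97 tilt [-0.03  0.01 -1.  ] F [-0.7 -0.9 -7.3] M [-0.25 -0.02  0.04] w 7.6 | shift [-0.5 65.4 -2.8] turn 0.0
```

View pics/w12.png

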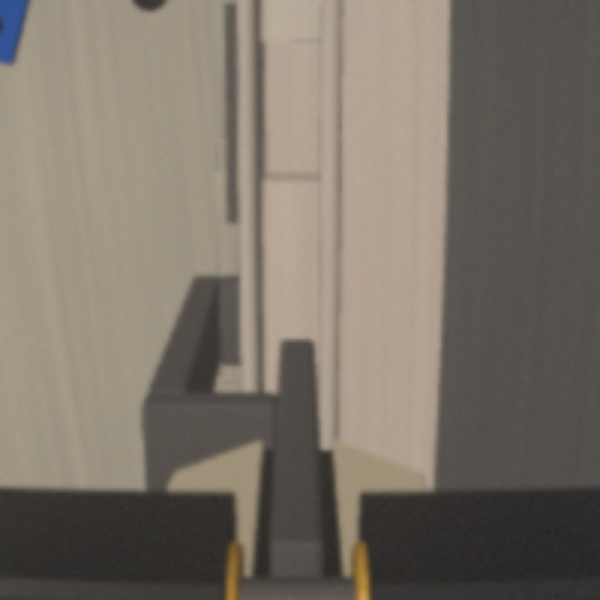

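```bash
python3 - <<'E'
from h import *
c=dict(np.load("w12.npz")); R,p=c["R"],c["p"]
P=lambda u,v,z:plane(*ray(c,(180+u/3,100+v/3),R,p),z)
for n,u,v in [("nose l",280,340),("nose r",314,340),("floor l",263,310),("floor r",320,310),("notch near",292,177),("notch far",292,39),("block near",232,221)]:
    q=P(u,v,171); print(n,q.round(1),(R.T@(q-p)).round(1))
E
```

```text
nose l [632.1 -24.7 171. ] [56.1 12.4 -3.1]
nose r [639.9 -25.3 171. ] [55.8 12.5  4.8]
floor l [628.9 -17.2 171. ] [56.2 19.5 -6.9]
floor r [641.9 -18.2 171. ] [55.9 19.7  6.1]
notch near [638.1  12.7 171. ] [56.3 50.1 -0.3]
notch far [640.8  43.2 171. ] [56.5 80.7 -0.3]
block near [623.9   3.9 171. ] [ 56.6  40.2 -13.7]
```

Call:
send_rows([
  [[-0.0008,0,-0.001,0,0.0],[0,0.006,0,0,0.0],[0,0.008,0,0,0.0],[0,0.008,0,0,0.0],[0,0.008,0,0,0.0],[0,0.008,0,0,0.0],[0,0.006,0,0,0.0],[0,0.004,0,0,0.0],[0,0,0,0,0.0]],
])

```text
time: 14.75
tool_pos: [638.7, 15.4, 226.9]
tcp_rot: [2.868, 1.536, 2.781]
contact_force: [0.4, -1.1, -7.3]
grip_width: 8.0
```

```bash
python3 st.py 638.7 27.5 228 -5; python3 shot.py w13
```

```text
t 14.75 [638.7  15.4 226.9] yaw -4.99 tilt [-0.032  0.012 -0.999] F [ 0.4 -1.1 -7.3] M [-0.08 -0.09 -0.01] w 8.0 | shift [-0.9 12.1 -1.1] turn 0.0
```

View pics/w13.png

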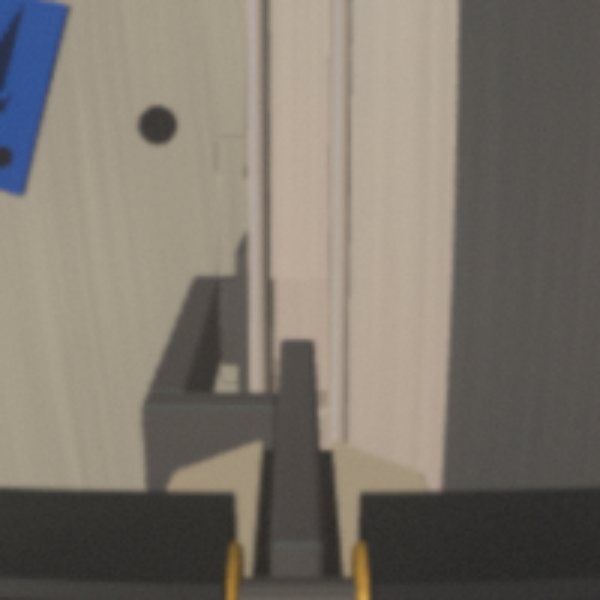

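```bash
python3 - <<'E'
from h import *
c=dict(np.load("w13.npz")); R,p=c["R"],c["p"]
P=lambda u,v,z:plane(*ray(c,(180+u/3,100+v/3),R,p),z)
for n,u,v in [("nose l",280,340),("nose r",314,340),("notch far",300,278),("floor l",272,290),("floor r",329,290)]:
    q=P(u,v,171); print(n,q.round(1),(R.T@(q-p)).round(1))
im=c["color"]; cv2.imwrite("pics/w13c.png",cv2.convertScaleAbs(cv2.resize(im[170:250,250:310],None,fx=8,fy=7,interpolation=cv2.INTER_CUBIC),alpha=1.8,beta=-120))
E
```

```text
nose l [634.9  28.7 171. ] [56.2 12.4 -3.1]
nose r [642.7  28.1 171. ] [55.9 12.5  4.8]
notch far [640.8  43.  171. ] [56.2 27.1  1.5]
floor l [634.2  40.7 171. ] [56.3 24.2 -4.9]
floor r [647.1  39.6 171. ] [55.9 24.4  8.1]
```

View pics/w13c.png

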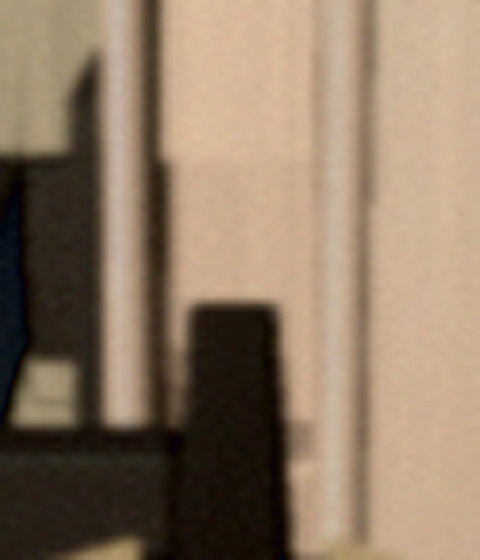

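Call:
send_rows([
  [[0,0.003,0.0007,0,0.0],[0,0.004,0,0,0.0],[0,0.003,0,0,0.0],[0,0.0015,0,0,0.0],[0,0,0,0,0.0],[0,0,0,0,0.0]],
])

```text
time: 15.3
tool_pos: [640.5, 26.6, 226.6]
tcp_rot: [2.897, 1.536, 2.809]
contact_force: [-0.5, 0.3, -8.6]
grip_width: 7.8
```

```bash
python3 st.py 638.7 27.5 228 -5; python3 shot.py w14;  python3 - <<'E'
from h import *
c=dict(np.load("w14.npz"));im=c["color"]; cv2.imwrite("pics/w14c.png",cv2.convertScaleAbs(cv2.resize(im[170:250,250:310],None,fx=8,fy=7,interpolation=cv2.INTER_CUBIC),alpha=1.8,beta=-120))
E
```

```text
t 15.30 [640.5  26.6 226.6] yaw -5.06 tilt [-0.033  0.011 -0.999] F [-0.5  0.3 -8.6] M [-0.03 -0.04  0.02] w 7.8 | shift [-1.3  0.8 -1.9] turn -0.1
```

View pics/w14c.png

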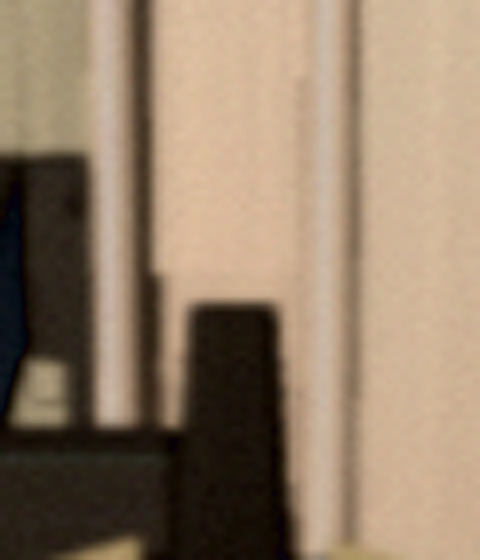

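Call:
send_rows([
  [[0.0015,0,0,0,0.0],[0.002,0,0,0,0.0],[0,0,0,0,0.0]],
])

```text
time: 15.6
tool_pos: [640.3, 26.1, 222.7]
tcp_rot: [2.902, 1.536, 2.813]
contact_force: [-0.4, 0.0, -8.3]
grip_width: 7.8
```

```bash
python3 st.py 640 27.5 215 -5
```

```text
t 15.60 [640.3  26.1 222.7] yaw -5.10 tilt [-0.033  0.011 -0.999] F [-0.4  0.  -8.3] M [-0.08 -0.09  0.03] w 7.8 | shift [ 7.8  1.3 -0.1] turn -0.1
```

It is going down into the notch freely. I'll keep lowering in small steps.

Call:
send_rows([
  [[0.002,0,0.0002,0,0.0],[0.002,0,0,0,0.0],[0.001,0,0,0,0.0],[0,0,0,0,0.0]],
])

```text
time: 15.93
tool_pos: [640.2, 25.8, 216.9]
tcp_rot: [2.908, 1.535, 2.819]
contact_force: [0.4, 0.6, -9.0]
grip_width: 8.2
```

Call:
send_rows([
  [[0.001,0,0,0,0.0],[0.0005,0,0,0,0.0],[0,0,0,0,0.0]],
])

```text
time: 16.18
tool_pos: [640.1, 25.8, 215.1]
tcp_rot: [2.909, 1.535, 2.82]
contact_force: [-0.9, -0.3, -8.6]
grip_width: 7.7
```

Call:
send_rows([
  [[0.001,0,0,0,0.0],[0,0,0,0,0.0]],
])

```text
time: 16.35
tool_pos: [640.2, 25.8, 215.0]
tcp_rot: [2.901, 1.536, 2.811]
contact_force: [0.8, -0.4, -8.0]
grip_width: 7.8
```

Call:
send_rows([
  [[0.001,0,0,0,0.0],[0,0,0,0,0.0]],
])

```text
time: 16.52
tool_pos: [640.5, 25.9, 215.0]
tcp_rot: [2.891, 1.538, 2.801]
contact_force: [-0.9, -1.0, -8.9]
grip_width: 7.8
```

Call:
send_rows([
  [[0.001,0,0,0,0.0],[0,0,0,0,0.0]],
])

```text
time: 16.68
tool_pos: [640.5, 25.9, 214.9]
tcp_rot: [2.881, 1.539, 2.792]
contact_force: [-0.4, -0.7, -7.8]
grip_width: 7.9
```

Call:
send_rows([
  [[0.0015,0,0,0,0.0],[0.0015,0,0,0,0.0],[0.0015,0,0,0,0.0],[0.0015,0,0,0,0.0],[0,0,0,0,0.0]],
])

```text
time: 17.1
tool_pos: [640.3, 26.0, 214.8]
tcp_rot: [2.84, 1.545, 2.751]
contact_force: [-0.4, -0.5, -7.0]
grip_width: 7.7
```

```bash
python3 st.py 640 27.5 215 -5; python3 shot.py w15;  python3 - <<'E'
from h import *
c=optics.capture("side"); cv2.imwrite("pics/d15.png",cv2.resize(c["color"][80:300,220:440],None,fx=2.7,fy=2.7))
c=optics.capture("scene"); cv2.imwrite("pics/s15.png",cv2.resize(c["color"][100:330,130:360],None,fx=2.6,fy=2.6))
E
```

```text
t 17.10 [640.3  26.  214.8] yaw -5.10 tilt [-0.024  0.01  -1.   ] F [-0.4 -0.5 -7. ] M [-0.06  0.11 -0.06] w 7.7 | shift [-0.1  1.5 -0.5] turn -0.1
```

View pics/d15.png

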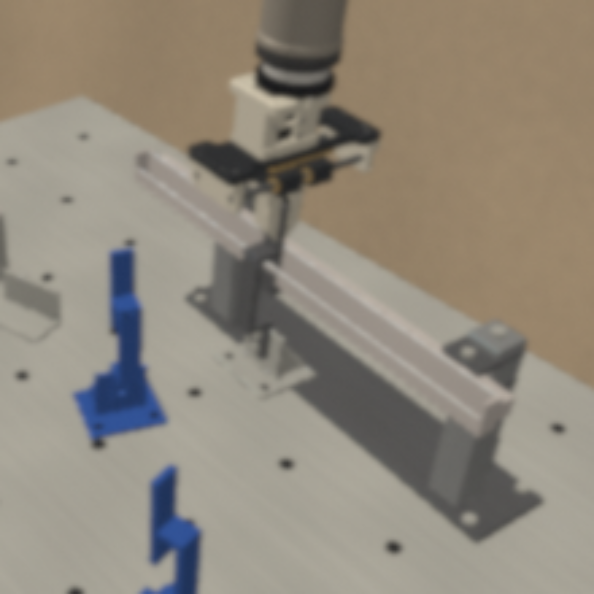

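View pics/s15.png

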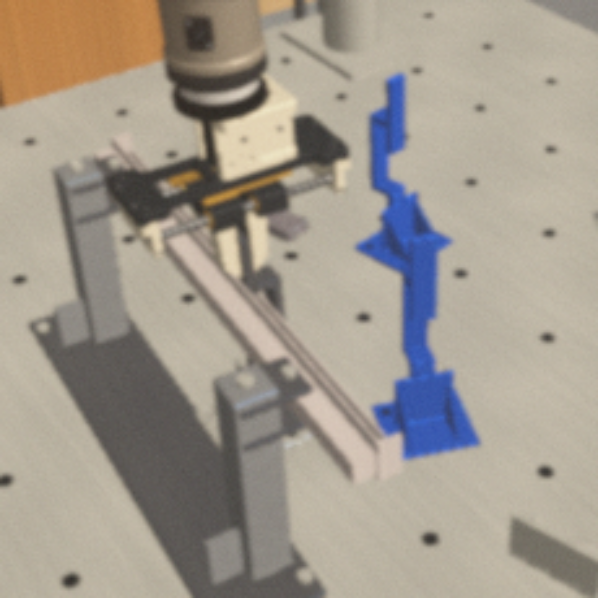

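Hook home. More gentle presses will square it up, since each one reduces the tilt.

Call:
send_rows([
  [[0.0015,0,0,0,0.0],[0.0015,0,0,0,0.0],[0.0015,0,0,0,0.0],[0.0015,0,0,0,0.0],[0.0015,0,0,0,0.0],[0.0015,0,0,0,0.0],[0,0,0,0,0.0]],
])

```text
time: 17.83
tool_pos: [640.1, 26.0, 214.8]
tcp_rot: [2.762, 1.551, 2.673]
contact_force: [-1.5, -1.0, -6.9]
grip_width: 8.1
```

```bash
python3 st.py 640 27.5 215 -5
```

```text
t 17.83 [640.1  26.  214.8] yaw -5.09 tilt [-0.018  0.009 -1.   ] F [-1.5 -1.  -6.9] M [-0.1   0.23 -0.04] w 8.1 | shift [-0.2  1.5 -0.2] turn -0.1
```

Call:
send_rows([
  [[0.0015,0,0,0,0.0],[0.0015,0,0,0,0.0],[0.0015,0,0,0,0.0],[0.0015,0,0,0,0.0],[0.0015,0,0,0,0.0],[0.0015,0,0,0,0.0],[0.0015,0,0,0,0.0],[0.0015,0,0,0,0.0],[0,0,0,0,0.0],[0,0,0,0,0.0]],
])

```text
time: 18.67
tool_pos: [639.7, 26.1, 214.7]
tcp_rot: [2.508, 1.56, 2.42]
contact_force: [-3.7, 0.2, 0.0]
grip_width: 7.5
```

```bash
python3 st.py 640 27.5 215 -5; python3 shot.py w16
```

```text
t 18.67 [639.7  26.1 214.7] yaw -5.06 tilt [-0.008  0.007 -1.   ] F [-3.7  0.2  0. ] M [-0.06  0.53  0.03] w 7.5 | shift [-0.3  1.4  0.2] turn -0.1
```

View pics/w16.png

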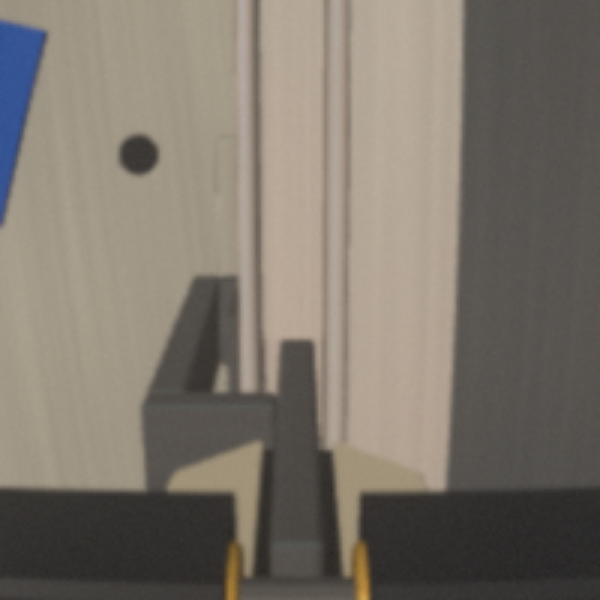

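Call:
send_rows([
  [[0,0,-0.0004,0,0.0],[0,0,0,0,0.007],[0,0,0,0,0.009],[0,0,0,0,0.011],[0,0,0,0,0.013],[0,0,0,0,0.016],[0,0,0,0,0.02]],
])

```text
time: 19.3
tool_pos: [641.8, 26.1, 214.7]
tcp_rot: [2.003, 1.563, 1.914]
contact_force: [-0.3, -0.4, 0.9]
grip_width: 17.9
```

```bash
python3 st.py 640 27.5 215 -5; python3 shot.py w17
```

```text
t 19.30 [641.8  26.1 214.7] yaw -5.07 tilt [-0.003  0.008 -1.   ] F [-0.3 -0.4  0.9] M [ 0.03 -0.02  0.02] w 17.9 | shift [-0.3  1.2 -1.9] turn -0.1
```

View pics/w17.png

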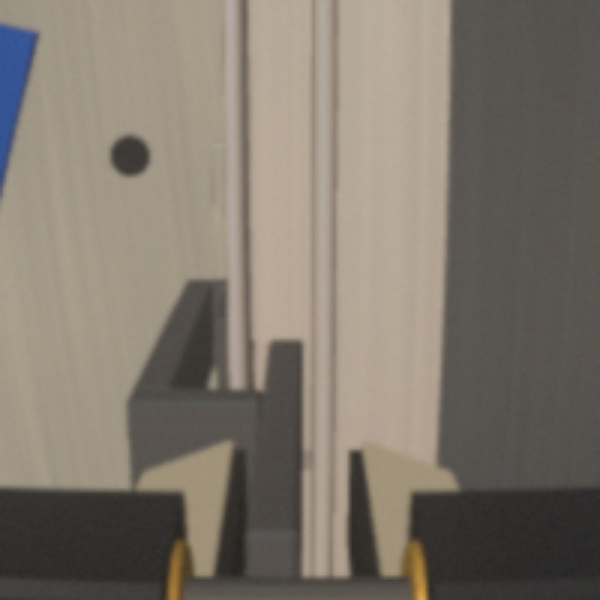

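Call:
send_rows([
  [[0,0,-0.001,0,0.024],[0,0,-0.001,0,0.028],[0,0,-0.001,0,0.03],[0,0,0,0,0.03]],
])

```text
time: 19.68
tool_pos: [638.8, 26.3, 214.7]
tcp_rot: [1.942, 1.563, 1.853]
contact_force: [-0.1, -0.2, 0.8]
grip_width: 29.9
```

```bash
python3 st.py 640 27.5 215 -5; python3 shot.py w18
```

```text
t 19.68 [638.8  26.3 214.7] yaw -5.08 tilt [-0.002  0.007 -1.   ] F [-0.1 -0.2  0.8] M [-0.06 -0.01  0.01] w 29.9 | shift [-0.3  1.3  1.1] turn -0.1
```

View pics/w18.png

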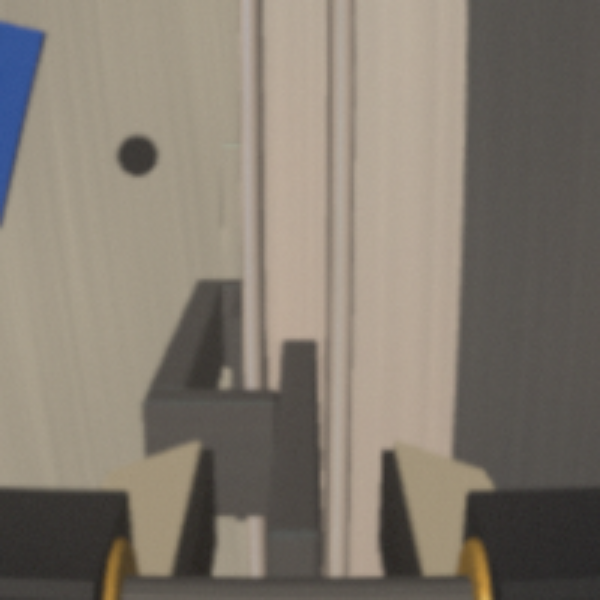

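Call:
send_rows([
  [[-0.004,0,0,0,0.03],[-0.008,0,0,0,0.03],[-0.012,0,0,0,0.03],[-0.015,0,0,0,0.03],[-0.02,0,0,0,0.03],[-0.025,0,0,0,0.03],[-0.02,0,0,0,0.03],[0,0,0,0,0.03],[0,0,0,0,0.03]],
])

```text
time: 20.48
tool_pos: [638.7, 25.5, 327.6]
tcp_rot: [1.749, 1.563, 1.661]
contact_force: [-0.4, 0.7, -0.4]
grip_width: 29.9
```

```bash
python3 st.py 640 27.5 215 -5; python3 - <<'E'
from h import *
R,p,o=pose();c=optics.capture("wrist"); cv2.imwrite("pics/w19.png",c["color"])
c=optics.capture("side"); cv2.imwrite("pics/d19.png",cv2.resize(c["color"][80:300,220:440],None,fx=2.7,fy=2.7))
c=optics.capture("scene"); cv2.imwrite("pics/s19.png",cv2.resize(c["color"][100:330,130:360],None,fx=2.6,fy=2.6))
E
```

```text
t 20.48 [638.7  25.5 327.6] yaw -5.08 tilt [-0.001  0.007 -1.   ] F [-0.4  0.7 -0.4] M [ 0.02 -0.    0.02] w 29.9 | shift [112.6   1.3   1.3] turn -0.1
```

View pics/w19.png

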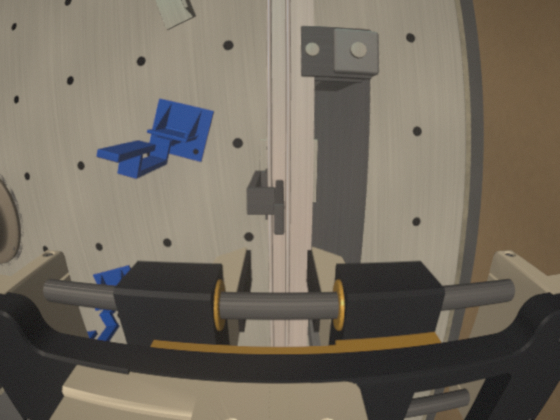

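View pics/d19.png

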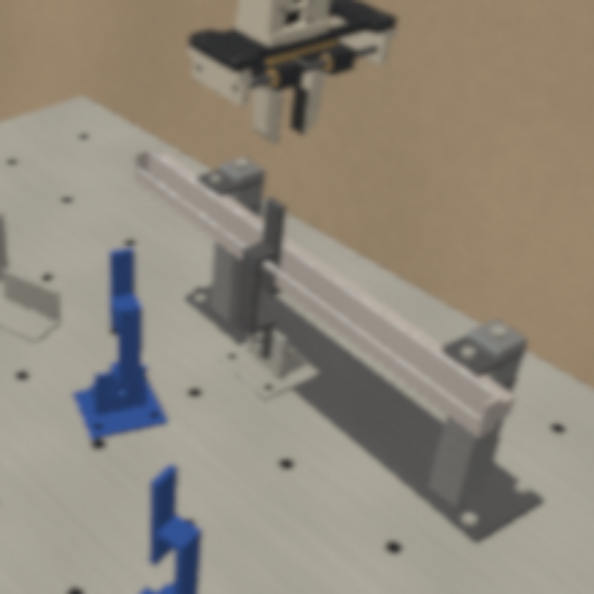

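View pics/s19.png

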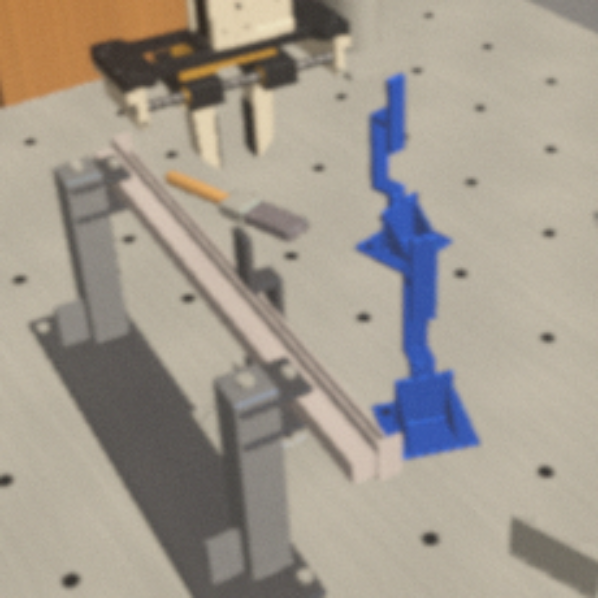

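Call:
send_rows([
  [[0,0,0,0,0.03],[0,0,0,0,0.03],[0,0,0,0,0.03],[0,0,0,0,0.03],[0,0,0,0,0.03],[0,0,0,0,0.03],[0,0,0,0,0.03],[0,0,0,0,0.03]],
])

```text
time: 21.3
tool_pos: [636.9, 25.7, 320.7]
tcp_rot: [2.652, 1.555, 2.563]
contact_force: [-0.3, -0.3, 0.6]
grip_width: 29.9
```

```bash
python3 - <<'E'
from h import *
c=optics.capture("side"); a=cv2.imread("pics/d19.png"); b=cv2.resize(c["color"][80:300,220:440],None,fx=2.7,fy=2.7)
d=cv2.absdiff(a,b)[190:410,200:340]; print("diff",d.mean(),d.max())
im=cv2.resize(c["color"][140:240,270:370],None,fx=6,fy=6,interpolation=cv2.INTER_CUBIC)
for X in ((639,26.5,253),(639,26.5,159+47),(612,29,201)):
    u,v=proj(c,X); cv2.circle(im,(int((u-270)*6),int((v-140)*6)),4,(0,0,255),1)
R=np.array([.996,-.087,0]);Y=np.array([.087,.996,0]);O=np.array([639,26.5,31])
for a_,b_ in ((-28,-45),(-28,45),(52,-45),(52,45)):
    u,v=proj(c,O+R*a_+Y*b_+[0,0,5]); cv2.circle(im,(int((u-270)*6),int((v-140)*6)),4,(0,255,0),1)
cv2.imwrite("pics/d20.png",im)
print(pose()[2]['time'])
E
```

```text
diff 0.4720670995670996 11
21.35
```

View pics/d20.png

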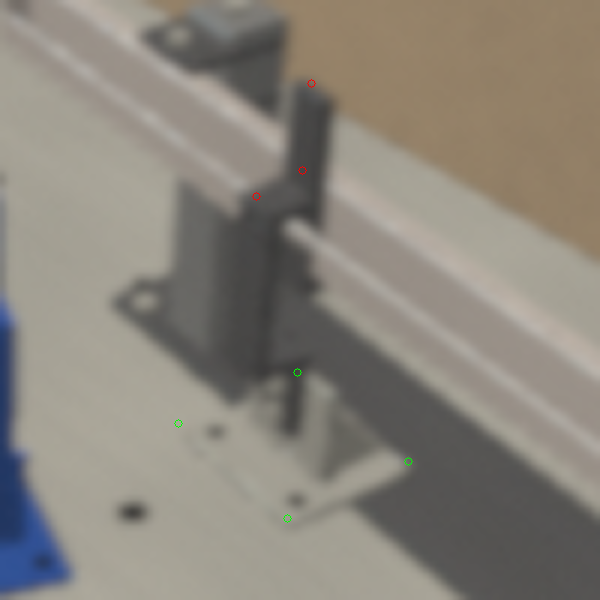

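The tab top, nose and base corners all match an upright hook at home depth, and the picture shows no movement after about 0.8 s. Handing in.

```bash
python3 -c "
from plant import close_job
print(close_job())"
```

```text
the job is handed in; nothing more can be done
None
```

The dark carrier now hangs upright and still in the rail's stop notch, with the gripper open and clear of it. I handed the job in at about 21 s of the 72 s allowed.

I gripped the tab, lifted the carrier, turned it to match the rail and took the nose over the lip. I lowered it until it touched the running floor, at about z 171 mm. I then slid it along to the notch, eased it down, let go and backed straight up.

- **Home depth:** the nose came to rest 12.0 mm below the running floor, which is the notch's full depth.
- **Upright and still:** in the side view, the tab top and base corners landed where an upright hook at home should put them. Two pictures about 0.8 s apart showed no movement.
- **Forces:** the largest change I read from the free-hanging load was about 9 N, during the last presses to square the hook in the notch.
- **Other things on the bench:** I moved none of them, and the blue lookalikes were left alone.

Two things did not go quite as planned:

- **Tilt while carrying:** the tool picked up about 2° of tilt, which no move could correct directly. Gentle presses in the notch took most of it out before I let go.
- **Shift at release:** the gripper moved about 2 mm sideways as it opened, and one finger came very close to the tab. I re-centred it before backing away, and the hook stayed put.

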